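# Set up a tilted picking bin on a fold-away bench stand and fill it with castor wheels

### The arm

A 6-joint arm with a two-finger parallel gripper is mounted at the origin on the work surface. World frame = base frame: x ahead of the robot, y to its left, z up, the work surface at z = 0. Lengths are in m, angles in rad, forces in N, time in s.
With the tool pointing down it reaches from about 0.375 to 0.9 m from the base axis. Payload 3.1 kg.
Tool frame: the origin (TCP) lies at the centre of the arm's flange, where the gripper is bolted on; the fingertips stand tip_reach ahead of it and the grasp point (between the pads) lies 164 mm ahead of it (tip_reach is the distance from the TCP to the fingertips, in m); z points along the fingers, y is the direction in which the jaws open and shut (so a half turn about z gives the same grasp; the last joint's range is limited). The gripper opens to 87 mm and grips with 3 to 60 N. Pads are 19 mm wide; open, the fingers measure 117 mm over their backs; the gripper's body (75 mm by 190 mm) begins 51 mm behind the grasp point.
Start: joints at [1.155, 0.527, 1.433, -0, 1.181, -0.178], TCP at [0.147, 0.607, 0.405] pointing down, gripper open.
Joint ranges: [-3.08, 3.08], [-0.75, 2.2], [0.22, 2.44], [-1.43, 4.57], [0, 2.65], [-2.85, 2.85]. Speed limits (rad/s): [2.79, 2.79, 3.14, 3.14, 3.14, 3.14].

### API

Orientations are given as a unit quaternion [x, y, z, w].
In Python, from rig import get_obs, camera, hand_in, tip_reach gives the robot as it stands. The module is installed in compiled form; this text tells all that it offers.
- The arm moves only by the tool servo_tool, never from a script. Its argument "steps" is one flat list of numbers, 5 for each row, row after row: the finger opening in m, from 0 to 0.087, then the shift along the tool's x, y, z in m, then the turn about the tool's z in rad. A call has 1 to 12 rows; each row is the pose to reach, as a shift and turn from the pose commanded when the call began, along the tool's axes at that moment; what a row does not reach only later rows make up. A row lasts 1/8 s, in which the tool goes at most 62.5 mm and 10.7 degrees, less where a joint would pass 70% of its speed; a pose out of reach is approached as far as the arm can. A call with a gripper value outside its range is refused whole. The fingers move at their own pace and stop on an object; "force" is the grip in N (left out, the last holds). Time passes only in rows, so rows that repeat a pose let the fingers close. It gives the time, the measured TCP pose, the force and the opening at its end, in the units of the state.
- get_obs(): the state, without advancing time (a new reading comes with each control period).
- camera(name): name is "scene" or "top" or "wrist"; returns a dict with "pixels" (420x560x3 uint8, blue, green, red), "vertical_fov" (degrees; the focal length in pixels is half the picture's height over the tangent of half this angle, whatever the lens; pixels are square), "cx", "cy" (the principal point, pixels), "D" ([k1, k2, p1, p2, k3] as OpenCV has them; the pictures are not rectified), "T" (4x4, takes a point from camera to world coordinates). Camera axes: x right, y up, looking along -z (the intrinsics and any distortion apply to the point x, -y, -z); pixel columns grow to the right and rows downward; lengths in m; the calibration is good to about 2 mm. A picture is of the moment at which its call begins. There is no depth.
- hand_in(): hands the job in, once; it reports no verdict.
The state is a dict: "time": time; "q": joint angles; "joint_velocities": joint speeds; "joint_torque": joint torques, N m; "position": TCP position; "tool_rot": TCP orientation; "ft_force": force on the tool from outside, world axes, zero at the start; "moment": the same for the moment, N m; "grip_width": finger opening in m.
Only numpy, scipy, OpenCV 4.12 (cv2) and the standard library are available. Lean on these libraries where they do the work, as an engineer would, in place of code of your own. Each camera call takes 0.05 s, during which the arm holds its last target.

### The job

Get the picking bin ready: swing up the fold-away stand's yellow support bail until it snaps over and stays fully open, then set the empty grey bin gently on the stand, tilted, its low end against the front lip and its raised end on the rubber-sleeved bar, and let go. Then pick up the blue pot, tip it over the bin so that all four castor wheels drop out into the bin, and stand the empty pot gently upright on the bench again. Leave the other things on the bench where they are.

Things in the scene. Friction and masses are not known exactly. Their poses are not given: they have to be found in the camera images.
- stand: Fold-away tilt stand bolted to the bench (fixed), metal frame 200 mm long (x), 155 wide (y), 62 high. Origin: on the bench under its middle; z up; x from the front (lip, nearest the robot) to the rear. Side rails at y = +/-55 mm, 33 high, springs outside them; open in the middle down to the bench. Front ledge, up to x = -75 mm, 130 wide, slopes 25 deg up to the rear; the 24 mm lip is square to it.
- bail (a joint): Support bail, a yellow U of 8 mm bar with a black sleeved crossbar, hinged along stand y. Angle in rad: 0 = folded flat towards the front (stand -x); grows as it swings up and over to the rear; 1.833 (just past upright, leaning to the rear) = open on its stop. Over-centre springs: below about 0.96 they pull it flat, beyond it they snap it open by themselves. Lifting the bar takes about 5 N.
- bail_hinge (a point): Middle of the bail's hinge line: 26 mm above the bench, at stand x = +45 mm, y = 0. Its y axis is the hinge line.
- bail_bar (a point): Middle of the bail's black sleeved crossbar, on its centre line: round, 14 mm thick, 84 long, along stand y, 65 mm from the hinge; moves with the bail. Folded: 26 mm above the bench at stand x = -20 mm, about 48 mm free in front of it and 58 behind; side arms at y = +/-46 mm. It can turn between the fingers as they follow the arc.
- seat (a point): Fixed point of the stand (x = -9, y = 0, z = 63 mm in its frame): where the bin's origin lies when the bin sits properly on the open stand. The bin's floor then slopes 25 degrees (0.436 rad) about stand y: low end at the front lip (stand -x), raised end on the bar.
- bin: Empty grey stacking bin, open on top, outside 200 (its x) by 120 (its y) by 70 mm high, walls and floor 8 mm thick, both ends alike (either may go to the lip), 0.28 kg. Origin: centre of its underside; z up through its mouth. It starts on the bench, its x within 0.4 rad of the robot's x. Take it by the rim of a long side wall (8 mm thick, at y = +/-56 mm).
- pot: Blue plastic pot with the four wheels in it: round, slightly flared, outside diameter 52 mm at the foot, 62 at half height, 72 at the rim, 95 high, wall 3, floor 5 mm, 0.11 kg empty. Origin: centre of its underside; z up through its mouth. Starts upright on the bench. The wheels are slippery and slide out once it is tipped about 20 degrees past level.
- wheel1: Castor wheel of hard nylon, orange with a white and dark hub, diameter 26 mm, 16 mm wide, about 14 g. Origin: its centre; z along its axle. The four start stacked loosely in the pot.
- wheel2: Castor wheel of hard nylon, orange with a white and dark hub, diameter 26 mm, 16 mm wide, about 14 g. Origin: its centre; z along its axle. The four start stacked loosely in the pot.
- wheel3: Castor wheel of hard nylon, orange with a white and dark hub, diameter 26 mm, 16 mm wide, about 14 g. Origin: its centre; z along its axle. The four start stacked loosely in the pot.
- wheel4: Castor wheel of hard nylon, orange with a white and dark hub, diameter 26 mm, 16 mm wide, about 14 g. Origin: its centre; z along its axle. The four start stacked loosely in the pot.
- castor_a: Bystander: steel plate castor with an orange wheel, lying on its 64 mm plate, wheel up, 85 mm high. Origin: centre of its underside.
- castor_b: Bystander: another such castor.
- tape: Bystander: roll of brown packing tape lying flat, diameter 96 mm, 48 mm high. Origin: centre of its underside.
- carton: Bystander: closed carton 90 x 120 x 65 mm. Origin: centre of its underside.
- oil: Bystander: amber bottle with a red cap, diameter 54 mm, 150 mm high. Origin: centre of its underside.
- offcuts: Bystander: bundle of four steel bar offcuts, 200 x 48 x 12 mm. Origin: centre of its underside.

How it is judged:
By the outcome, as a careful person would: the job done as asked, in the order asked, and still so for the second after the job is handed in, with the robot touching nothing.
It also fails if it takes over 72 s, if anything falls off the work surface, if the arm or the gripper's body presses on something with over 40 N, if the wrist force passes 120 N, or if a joint passes its speed limit or range.

## Working session

There is one attempt and no reset: what is moved stays moved. The work goes in short steps, Python scripts to look and compute and a tool call to move; the robot and the scene stay as the last step left them, time stands still between calls to the robot, and variables do not carry over. Pictures are saved under pics/ and viewed, and the job is handed in when it is done.

Besides the shell and the picture viewer there is one more tool, called after "Call:" as name(argument=value, ...) on one line, values as JSON. servo_tool: Moves the arm, as the interface text tells. Its arguments: {"type":"object","properties":{"steps":{"type":"array"},"force":{"type":"number"}},"required":["steps"]}

```bash
mkdir -p pics; ls; cat > h.py <<'E'
import numpy as np, cv2
from rig import get_obs, camera, hand_in, tip_reach
def snap(n,f):
    c=camera(n); cv2.imwrite(f'pics/{f}.png',c['pixels'])
    np.savez(f'pics/{f}.npz',**{k:np.array(v) for k,v in c.items()}); return c
def load(f): return dict(np.load(f'pics/{f}.npz'))
def K(c):
    h=c['pixels'].shape[0]; f=h/2/np.tan(np.radians(float(c['vertical_fov']))/2)
    return np.array([[f,0,float(c['cx'])],[0,f,float(c['cy'])],[0,0,1]])
F=np.diag([1,-1,-1.])
def proj(c,P):
    T=np.array(c['T']); Q=(np.atleast_2d(P)-T[:3,3])@T[:3,:3]@F
    return cv2.projectPoints(Q.astype(float),np.zeros(3),np.zeros(3),K(c),np.array(c['D'],float))[0][:,0]
def ray(c,uv):
    n=cv2.undistortPoints(np.array(uv,float).reshape(-1,1,2),K(c),np.array(c['D'],float))[:,0]
    d=np.c_[n,np.ones(len(n))]@F@np.array(c['T'])[:3,:3].T
    return np.array(c['T'])[:3,3],d
def onz(c,uv,z):
    o,d=ray(c,uv); return o+d*((z-o[2])/d[:,2])[:,None]
E
python3 - <<'E'
from h import *
print(tip_reach if not callable(tip_reach) else tip_reach())
for n in('scene','top','wrist'):
    c=snap(n,n+'0'); print(n,c['vertical_fov'],c['cx'],c['cy'],c['D'],np.round(c['T'],3).tolist())
print(get_obs())
E
```

```text
pics
0.1822
scene 46.43226618302647 274.0338178804761 216.66165445051794 [0.00867033 0.         0.         0.         0.        ] [[-0.534, -0.58, 0.615, 1.187], [0.845, -0.358, 0.397, 0.477], [-0.01, 0.732, 0.681, 0.85], [0.0, 0.0, 0.0, 1.0]]
top 46.31368522299203 279.3576069548842 208.9678539158864 [-0.02988776  0.          0.          0.          0.        ] [[-0.016, 0.987, -0.162, 0.292], [-1.0, -0.018, -0.013, 0.005], [-0.016, 0.162, 0.987, 1.219], [0.0, 0.0, 0.0, 1.0]]
wrist 70.07779321315361 277.9279378455773 206.8891166335066 [-0.00196286  0.          0.          0.          0.        ] [[0.236, -0.928, -0.288, 0.068], [0.972, 0.224, 0.072, 0.628], [-0.002, -0.297, 0.955, 0.383], [0.0, 0.0, 0.0, 1.0]]
{'time': 0.15, 'q': array([ 1.15450300e+00,  5.28239389e-01,  1.43362115e+00, -2.72989842e-05,
        1.18137545e+00, -1.78503858e-01]), 'joint_velocities': array([ 1.77413917e-03, -3.61333944e-03, -3.71453032e-03,  9.18467418e-05,
       -3.58998522e-04, -5.18517353e-04]), 'joint_torque': array([ 7.55357851e-04, -4.40431488e+01, -1.76842350e+01,  6.33388851e-02,
        5.52586920e-02, -7.21595779e-05]), 'position': array([0.14708899, 0.60717092, 0.40400012]), 'tool_rot': array([ 1.18609619e-01,  9.92940624e-01, -7.89298932e-04, -2.28707949e-04]), 'ft_force': array([-0.20390411, -0.66224478,  0.64689213]), 'moment': array([-0.03031515,  0.02028657, -0.02474985]), 'grip_width': 0.08726032687461596}
```

View pics/scene0.png

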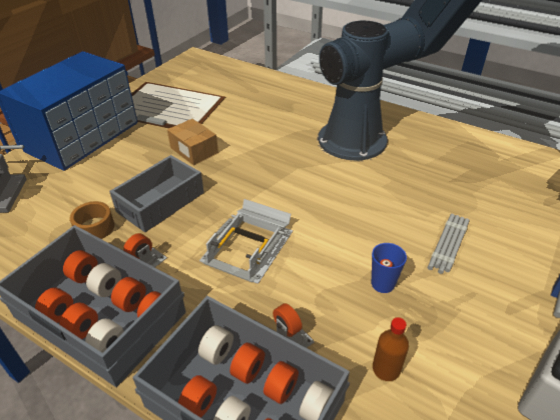

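View pics/top0.png

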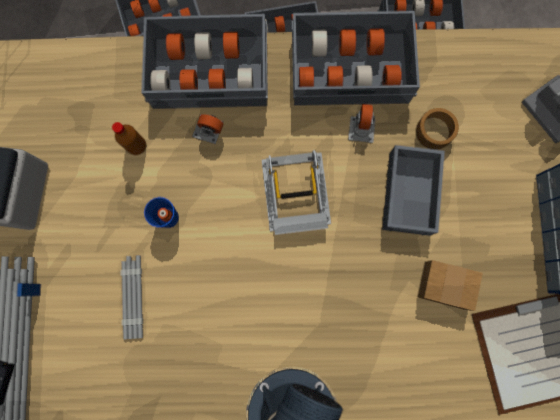

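View pics/wrist0.png

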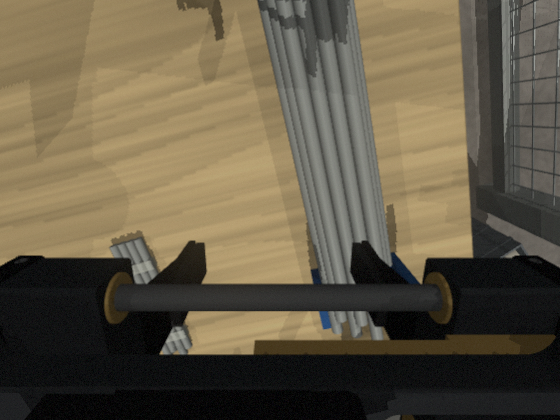

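```bash
python3 - <<'E'
from h import *
t=cv2.imread('pics/top0.png'); s=cv2.imread('pics/scene0.png')
cv2.imwrite('pics/z1.png',np.hstack([cv2.resize(t[140:245,250:345],None,fx=5,fy=5,interpolation=cv2.INTER_CUBIC)]))
cv2.imwrite('pics/z2.png',cv2.resize(t[130:250,375:455],None,fx=5,fy=5,interpolation=cv2.INTER_CUBIC))
cv2.imwrite('pics/z3.png',cv2.resize(s[195:285,195:300],None,fx=6,fy=6,interpolation=cv2.INTER_CUBIC))
c=load('top0')
for n,uv,z in [('pot rim',(161,212),.095),('stand',(297,190),.03),('bin',(415,190),.07),('offc',(133,300),0.01),('oil',(135,145),0.0),('castA',(208,132),0.0),('castB',(362,130),0.),('tape',(440,127),.048),('carton',(450,285),.065)]:
    print(n,onz(c,uv,z).round(3))
E
```

```text
pot rim [[0.474 0.296 0.095]]
stand [[ 0.533 -0.024  0.03 ]]
bin [[ 0.52  -0.303  0.07 ]]
offc [[0.271 0.382 0.01 ]]
oil [[0.666 0.393 0.   ]]
castA [[0.697 0.203 0.   ]]
castB [[ 0.694 -0.195  0.   ]]
tape [[ 0.683 -0.381  0.048]]
carton [[ 0.295 -0.373  0.065]]
```

View pics/z1.png

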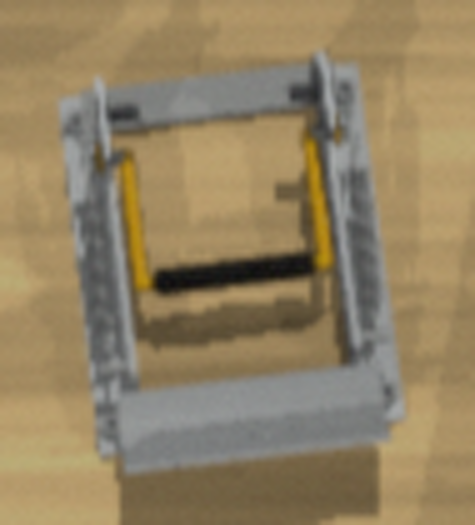

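View pics/z2.png

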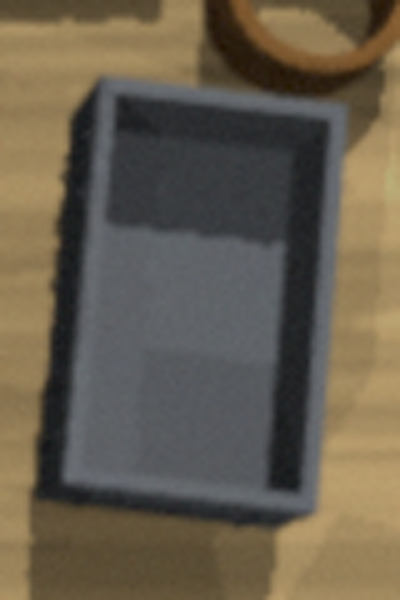

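View pics/z3.png

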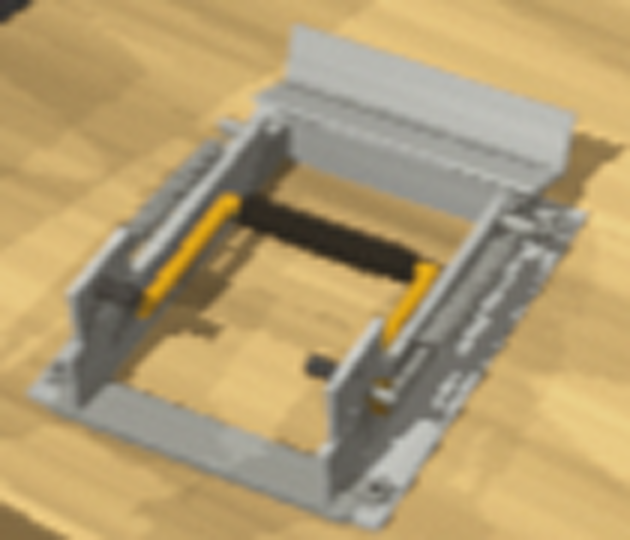

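```bash
python3 - <<'E'
from h import *
from scipy.optimize import least_squares
t=load('top0');s=load('scene0')
def fit(obs,x0,fix=None):
    def r(x):
        R=np.array([[np.cos(x[2]),-np.sin(x[2]),0],[np.sin(x[2]),np.cos(x[2]),0],[0,0,1]])
        return np.concatenate([(proj(c,R@np.array(P)+[x[0],x[1],0])[0]-uv) for c,P,uv in obs])
    q=least_squares(r,x0,loss='soft_l1'); print(q.x.round(4),q.fun.round(1)); return q.x
fit([(t,[-.02,.038,.026],(281,196.4)),(t,[-.02,-.038,.026],(312.8,193.2)),(s,[-.02,-.038,.026],(235,229.7)),(s,[-.02,.038,.026],(264.7,239.7)),
 (t,[.1,.0775,0.002],(262,160)),(t,[.1,-.0775,0.002],(321,153)),(s,[.1,-.0775,.002],(199.7,260.5)),(s,[.1,.0775,.002],(257.5,282.5))],[.53,-.02,.1])
b=[(t,[.1,.06,.07],(395,145.6)),(t,[.1,-.06,.07],(444.4,150.6)),(t,[-.1,-.06,.07],(438,233)),(t,[-.1,.06,.07],(388,227.6))]
fit(b,[.52,-.3,0])
E
```

```text
[ 0.5348 -0.0215  0.1167] [ 1.   3.3 -0.3  2.4  1.6 -3.6  0.  -4.1 -1.4 -2.3 -0.4 -3.3 -2.3  0.7
 -0.6  0.8]
[ 0.5232 -0.3071 -0.1363] [-0.3 -0.1 -0.1  0.6  0.7  0.  -0.2 -0.5]
```

```bash
python3 - <<'E'
from h import *
t=load('top0');s=load('scene0')
print(onz(t,[(281,196.4),(312.8,193.2),(262,160),(321,153)],.026),onz(s,[(235,229.7),(264.7,239.7)],.026))
print(onz(t,[(262,160),(321,153),(270.5,230.5),(331,223)],.002),onz(s,[(199.7,260.5),(257.5,282.5)],.002))
E
```

```text
[[ 0.5187424   0.01626404  0.026     ]
 [ 0.5253287  -0.06248704  0.026     ]
 [ 0.61241224  0.06234304  0.026     ]
 [ 0.62757927 -0.08579842  0.026     ]] [[ 0.53145244 -0.05779619  0.026     ]
 [ 0.52203401  0.02128473  0.026     ]]
[[ 0.61886496  0.06349033  0.002     ]
 [ 0.63433718 -0.08763214  0.002     ]
 [ 0.43726125  0.04407864  0.002     ]
 [ 0.45342661 -0.10722596  0.002     ]] [[ 0.63863855 -0.08359909  0.002     ]
 [ 0.6223677   0.06693911  0.002     ]]
```

Call:
servo_tool(steps=[0.087,0,0,-0.0625,0,0.087,0,0,-0.125,0,0.087,0,0,-0.1875,0,0.087,0,0,-0.25,0,0.087,0,0,-0.3125,0,0.087,0,0,-0.375,0,0.087,0,0,-0.4375,0,0.087,0,0,-0.5,0,0.087,0,0,-0.5,0])

```text
time: 1.27
position: [0.1466, 0.6037, 0.8975]
tool_rot: [0.119, 0.993, -0.002, -0.001]
ft_force: [0.7, 1.4, -0.7]
grip_width: 0.0869
```

Call:
servo_tool(steps=[0.087,0,0.0625,0,0,0.087,0,0.125,0,0,0.087,0,0.1875,0,0,0.087,0,0.25,0,0,0.087,0,0.3,0,0,0.087,0,0.35,0,0,0.087,0,0.35,0,0])

```text
time: 2.15
position: [0.1753, 0.723, 0.7822]
tool_rot: [0.119, 0.993, 0.019, 0.002]
ft_force: [-0.5, -0.8, -0.2]
grip_width: 0.0868
```

```bash
python3 - <<'E'
from h import *
o=get_obs(); print({k:np.round(v,3) for k,v in o.items()})
E
```

```text
{'time': np.float64(2.15), 'q': array([ 1.182,  0.654,  0.219,  0.007,  2.232, -0.146]), 'joint_velocities': array([ 0.014,  0.105, -0.007,  0.   , -0.12 ,  0.015]), 'joint_torque': array([ 2.3000e-02, -5.3201e+01, -2.0921e+01,  7.4000e-02, -1.8000e-02,
       -5.0000e-03]), 'position': array([0.175, 0.723, 0.782]), 'tool_rot': array([0.119, 0.993, 0.019, 0.002]), 'ft_force': array([-0.522, -0.75 , -0.202]), 'moment': array([-0.015, -0.026,  0.006]), 'grip_width': np.float64(0.087)}
```

Call:
servo_tool(steps=[0.087,0,-0.0625,0,0,0.087,0,-0.125,0.03,0,0.087,0,-0.18,0.06,0,0.087,0,-0.18,0.1,0])

```text
time: 2.65
position: [0.132, 0.5476, 0.6792]
tool_rot: [0.119, 0.993, 0.022, 0.003]
ft_force: [-0.1, 1.0, -0.1]
grip_width: 0.0869
```

```bash
python3 - <<'E'
from h import *
o=get_obs(); print({k:np.round(v,4) for k,v in o.items()})
E
```

```text
{'time': np.float64(2.65), 'q': array([ 1.1343,  0.2418,  1.1506,  0.0075,  1.7047, -0.1977]), 'joint_velocities': array([-0.0386, -0.088 ,  1.1466,  0.002 , -1.047 , -0.0406]), 'joint_torque': array([ 6.72100e-01, -3.78751e+01, -2.38401e+01,  6.54000e-02,
        1.03580e+00,  6.50000e-03]), 'position': array([0.132 , 0.5476, 0.6792]), 'tool_rot': array([0.1185, 0.9927, 0.0223, 0.0034]), 'ft_force': array([-0.0604,  1.0445, -0.1394]), 'moment': array([ 0.0369, -0.0221, -0.0417]), 'grip_width': np.float64(0.0869)}
```

```bash
cat >> h.py <<'E'
from scipy.spatial.transform import Rotation as Rn
def pose():
    o=get_obs(); return np.array(o['position']),Rn.from_quat(o['tool_rot']).as_matrix(),o
def yaw_y(R): return np.arctan2(R[1,1],R[0,1])
def plan(targets,L=.164):
    """targets: list of (grasp xyz world, yaw of tool y or None, opening). prints shift/turn from now"""
    p,R,o=pose(); y0=yaw_y(R); out=[]
    print('now grasp',(p+R[:,2]*L).round(4),'yaw',y0.round(4),'z',R[:,2].round(3))
    for g,y,w in targets:
        d=R.T@(np.array(g)-R[:,2]*L-p); t=0 if y is None else -((y-y0+np.pi)%(2*np.pi)-np.pi)
        print(w,d.round(4),round(t,3),'n',np.linalg.norm(d).round(3))
S=np.array([.5443,-.0186]); SY=.105
def st(x,y,z):
    c,s=np.cos(SY),np.sin(SY); return np.array([S[0]+c*x-s*y,S[1]+s*x+c*y,z])
def show(name,f,box,k):
    x0,y0,x1,y1=box
    c=snap(name,f); cv2.imwrite(f'pics/{f}z.png',cv2.resize(c['pixels'][y0:y1,x0:x1],None,fx=k,fy=k,interpolation=cv2.INTER_CUBIC)); return c
E
python3 - <<'E'
from h import *
plan([(st(-.02,0,.17),SY,.05)])
E
```

```text
now grasp [0.134  0.5547 0.5153] yaw 1.3331 z [ 0.012  0.043 -0.999]
0.05 [-0.5145 -0.4824  0.3247] 1.228 n 0.776
```

Call:
servo_tool(steps=[0.05,-0.171,-0.16,0.108,0.4,0.05,-0.171,-0.16,0.108,0.4,0.05,-0.171,-0.16,0.108,0.4,0.05,-0.171,-0.16,0.108,0.4,0.05,-0.343,-0.322,0.216,0.82,0.05,-0.343,-0.322,0.216,0.82,0.05,-0.343,-0.322,0.216,0.82,0.05,-0.343,-0.322,0.216,0.82,0.05,-0.514,-0.482,0.325,1.228,0.05,-0.514,-0.482,0.325,1.228,0.05,-0.514,-0.482,0.325,1.228,0.05,-0.514,-0.482,0.325,1.228])

```text
time: 4.15
position: [0.5108, -0.0087, 0.3447]
tool_rot: [0.669, 0.743, 0.017, -0.008]
ft_force: [0.6, 0.9, -0.1]
grip_width: 0.0499
```

Call:
servo_tool(steps=[0.05,0,0,0,0,0.05,0,0,0,0])

```text
time: 4.4
position: [0.5093, -0.0068, 0.3451]
tool_rot: [0.669, 0.743, 0.017, -0.009]
ft_force: [-0.3, 0.4, 0.2]
grip_width: 0.0497
```

```bash
python3 - <<'E'
from h import *
plan([(st(-.02,0,.10),SY,.05)])
print(get_obs()['q'].round(3))
c=snap('wrist','w1'); P=[st(-.02,.042,.026),st(-.02,-.042,.026),st(.085,.0775,.002),st(.085,-.0775,.002),st(-.097,.0775,.002),st(-.097,-.0775,.002),st(.045,0.046,.026),st(.045,-0.046,.026)]
im=c['pixels'].copy()
for u in proj(c,P): cv2.drawMarker(im,tuple(int(v) for v in u),(0,0,255),0,8)
cv2.imwrite('pics/w1m.png',cv2.resize(im,None,fx=1.4,fy=1.4))
E
```

```text
now grasp [ 0.5107 -0.0007  0.1812] yaw 0.1041 z [ 0.008  0.037 -0.999]
0.05 [-0.0243  0.0106  0.0805] -0.001 n 0.085
[-0.242  0.459  1.783  0.049  0.901 -0.377]
```

View pics/w1m.png

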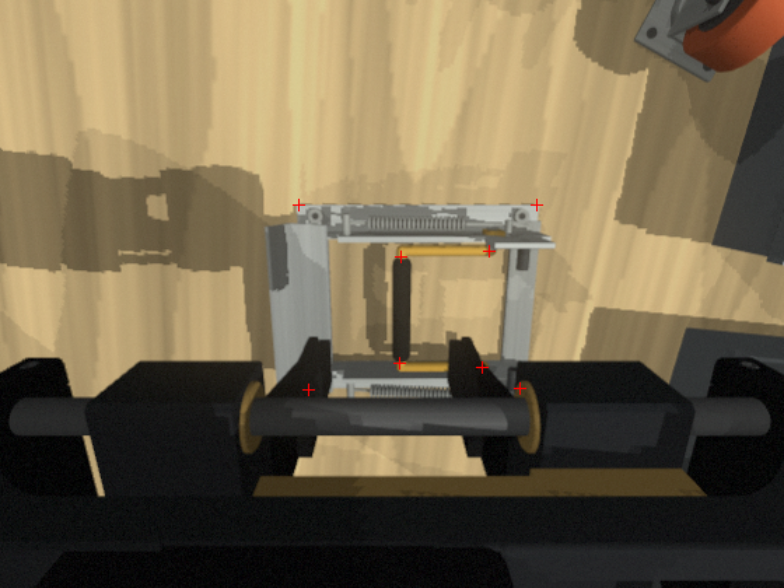

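```bash
python3 - <<'E'
from h import *
plan([(st(-.02,0,.10),SY,.05),(st(-.02,0,.028),SY,.05)])
E
```

```text
now grasp [ 0.5104 -0.      0.1817] yaw 0.1053 z [ 0.009  0.037 -0.999]
0.05 [-0.0249  0.0107  0.081 ] 0.0 n 0.085
0.05 [-0.0275  0.0098  0.1529] 0.0 n 0.156
```

Call:
servo_tool(steps=[0.04,-0.024,0.0105,0.03,0,0.04,-0.024,0.0105,0.08,0,0.04,-0.024,0.0105,0.08,0])

```text
time: 4.82
position: [0.5214, -0.025, 0.2626]
tool_rot: [0.668, 0.744, 0.015, -0.012]
ft_force: [-0.7, 1.2, 0.9]
grip_width: 0.0408
```

```bash
python3 - <<'E'
from h import *
plan([(st(-.02,0,.10),SY,.05),(st(-.02,0,.028),SY,.05)])
E
```

```text
now grasp [ 0.5216 -0.0186  0.0987] yaw 0.1066 z [ 0.002  0.039 -0.999]
0.05 [-0.0023  0.0026 -0.0013] 0.002 n 0.004
0.05 [-0.0051  0.0022  0.0706] 0.002 n 0.071
```

Call:
servo_tool(steps=[0.04,-0.005,0.0025,0.03,0,0.04,-0.005,0.0025,0.055,0,0.04,-0.005,0.0025,0.07,0,0.04,-0.005,0.0025,0.07,0,0.01,-0.005,0.0025,0.07,0,0.01,-0.005,0.0025,0.07,0,0.01,-0.005,0.0025,0.07,0,0.01,-0.005,0.0025,0.07,0], force=18)

```text
time: 5.82
position: [0.5239, -0.0288, 0.1944]
tool_rot: [0.668, 0.744, 0.014, -0.013]
ft_force: [-7.4, -3.7, 5.8]
grip_width: 0.0134
```

```bash
python3 - <<'E'
from h import *
H=lambda a:st(.045-.065*np.cos(a),0,.028+.065*np.sin(a))
plan([(H(a),SY,a) for a in (0,.2,.4,.6,.8,1.0,1.2,1.4,1.6,1.75)])
print(get_obs()['ft_force'])
E
```

```text
now grasp [ 0.5238 -0.0226  0.0305] yaw 0.1068 z [-0.     0.038 -0.999]
0 [0.0017 0.0008 0.0026] 0.002 n 0.003
0.2 [ 0.0022  0.0021 -0.0103] 0.002 n 0.011
0.4 [ 0.0027  0.006  -0.0227] 0.002 n 0.024
0.6 [ 0.0031  0.0123 -0.0341] 0.002 n 0.036
0.8 [ 0.0035  0.0207 -0.044 ] 0.002 n 0.049
1.0 [ 0.0037  0.0309 -0.052 ] 0.002 n 0.061
1.2 [ 0.0039  0.0425 -0.0578] 0.002 n 0.072
1.4 [ 0.004   0.055  -0.0612] 0.002 n 0.082
1.6 [ 0.0041  0.0679 -0.0621] 0.002 n 0.092
1.75 [ 0.004   0.0776 -0.0611] 0.002 n 0.099
[-7.42799732 -3.70309285  5.7560153 ]
```

Call:
servo_tool(steps=[0.01,0,0.0,-0.0065,0,0.01,0,0.0005,-0.013,0,0.01,0,0.0045,-0.025,0,0.01,0,0.0107,-0.0367,0,0.01,0,0.019,-0.0466,0,0.01,0,0.0293,-0.0546,0,0.01,0,0.041,-0.0604,0,0.01,0,0.0535,-0.0638,0,0.01,0,0.0665,-0.0647,0,0.01,0,0.0758,-0.0637,0,0.01,0,0.0758,-0.0637,0])

```text
time: 7.2
position: [0.6031, -0.0225, 0.2593]
tool_rot: [0.669, 0.743, 0.018, -0.008]
ft_force: [1.7, 6.8, 2.8]
grip_width: 0.0133
```

```bash
python3 - <<'E'
from h import *
plan([(st(.062,0,.089),SY,0)])
show('scene','s1',(180,170,320,300),5)
show('top','t1',(240,130,350,250),5)
print(get_obs()['ft_force'],get_obs()['grip_width'])
E
```

```text
now grasp [ 0.6052 -0.0163  0.0955] yaw 0.1041 z [ 0.013  0.038 -0.999]
0 [0.0039 0.0011 0.0066] -0.001 n 0.008
[2.17165908 5.77940366 1.15900984] 0.013023256773247152
```

View pics/s1z.png

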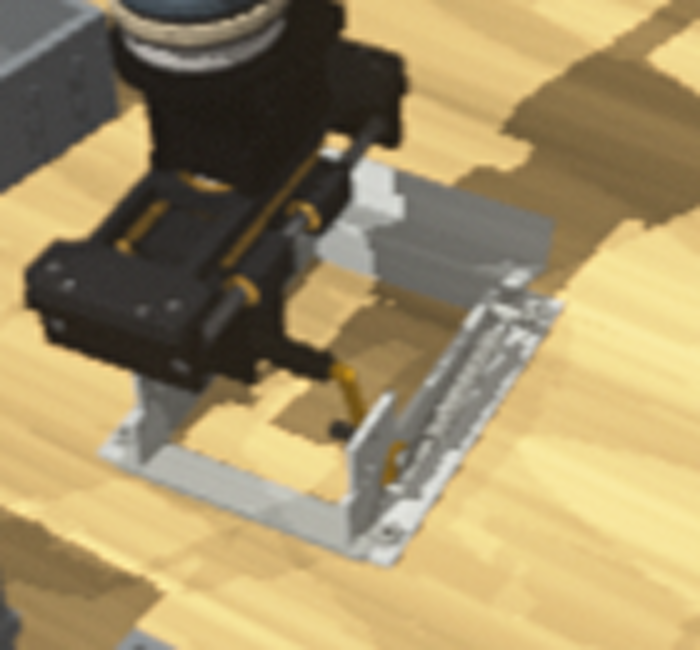

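```bash
cat >> h.py <<'E'
B=np.array([.5250,-.305]); BY=-.1363
def bn(x,y,z):
    c,s=np.cos(BY),np.sin(BY); return np.array([B[0]+c*x-s*y,B[1]+s*x+c*y,z])
E
python3 - <<'E'
from h import *
plan([(st(.062,0,.19),None,0),(bn(.02,.056,.16),BY+np.pi/2,.04)])
E
```

```text
now grasp [ 0.6051 -0.0163  0.0955] yaw 0.1038 z [ 0.013  0.038 -0.999]
0 [ 0.0075  0.0029 -0.0943] 0 n 0.095
0.04 [-0.2267 -0.0757 -0.0742] -1.331 n 0.25
```

Call:
servo_tool(steps=[0.04,0,0,0,0,0.04,0,0,0,0,0.04,0,0,0,0,0.04,0,0,-0.05,0,0.04,0.003,0.003,-0.095,0,0.04,-0.06,-0.018,-0.095,-0.2,0.04,-0.113,-0.038,-0.085,-0.4,0.04,-0.17,-0.057,-0.08,-0.6,0.04,-0.227,-0.076,-0.074,-0.8,0.04,-0.227,-0.076,-0.074,-1.0,0.04,-0.227,-0.076,-0.074,-1.2,0.04,-0.227,-0.076,-0.074,-1.331])

```text
time: 8.8
position: [0.5487, -0.2603, 0.3234]
tool_rot: [0.094, 0.995, 0.019, 0.002]
ft_force: [-0.7, 0.1, 0.1]
grip_width: 0.04
```

Call:
servo_tool(steps=[0.04,0,0,0,0,0.04,0,0,0,0])

```text
time: 9.05
position: [0.5491, -0.2595, 0.3237]
tool_rot: [0.098, 0.995, 0.019, 0.003]
ft_force: [-0.3, -0.5, 0.1]
grip_width: 0.0398
```

```bash
python3 - <<'E'
from h import *
plan([(bn(.02,.056,.06),BY+np.pi/2,.04)])
print(get_obs()['q'].round(3))
show('scene','s2',(180,170,320,300),4)
c=snap('wrist','w2'); P=[bn(a,b,.07) for a in(-.1,.1) for b in (-.06,.06)]+[bn(.02,.056,.07)]
im=c['pixels'].copy()
for u in proj(c,P): cv2.drawMarker(im,tuple(int(v) for v in u),(0,0,255),0,8)
cv2.imwrite('pics/w2m.png',np.hstack([cv2.resize(im,None,fx=1,fy=1)]))
E
```

```text
now grasp [ 0.5505 -0.2535  0.1598] yaw 1.3747 z [ 0.009  0.037 -0.999]
0.04 [-0.0015 -0.0022  0.0998] -0.06 n 0.1
[-0.633  0.605  1.55   0.041  1.002 -2.03 ]
```

View pics/w2m.png

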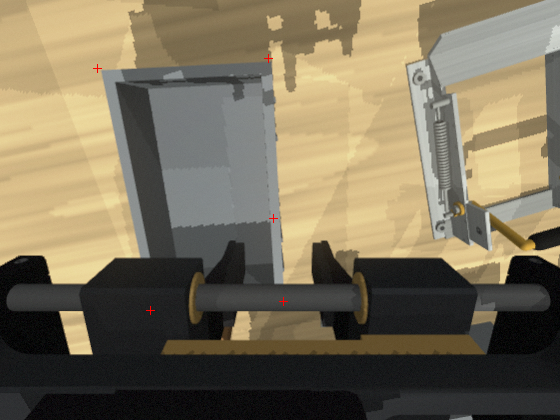

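View pics/s2z.png

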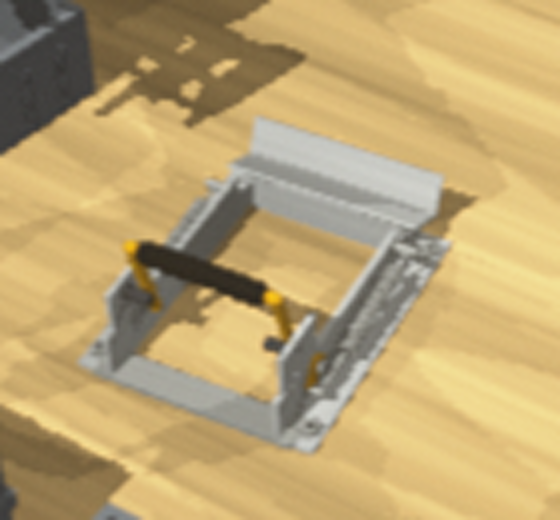

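```bash
python3 - <<'E'
from h import *
im=cv2.imread('pics/w2m.png'); cv2.imwrite('pics/w2z.png',np.vstack([cv2.resize(im[50:100,80:200],None,fx=6,fy=6),cv2.resize(im[40:90,180:300],None,fx=6,fy=6)]))
E
```

```text
(no output)
```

View pics/w2z.png

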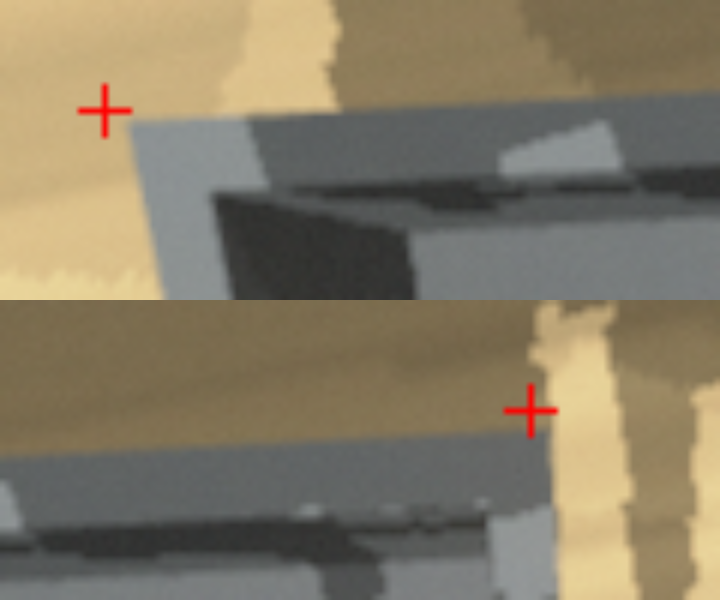

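```bash
python3 - <<'E'
from h import *
c=load('w2'); a=onz(c,[(102,70.3),(271.5,61.7)],.07); print(a, bn(-.1,-.06,.07),bn(-.1,.06,.07))
d=a[1]-a[0]; print(np.linalg.norm(d), np.arctan2(d[1],d[0])-np.pi/2)
E
```

```text
[[ 0.41962263 -0.34806475  0.07      ]
 [ 0.43672058 -0.23032242  0.07      ]] [ 0.41777475 -0.35085569  0.07      ] [ 0.43408015 -0.23196863  0.07      ]
0.11897728916820774 -0.14420701456743923
```

```bash
sed -i 's/^B=.*/B=np.array([.527,-.303]); BY=-.139/' h.py
python3 - <<'E'
from h import *
plan([(bn(.02,.056,.06),BY+np.pi/2,.04)])
E
```

```text
now grasp [ 0.5506 -0.2534  0.1598] yaw 1.376 z [ 0.009  0.037 -0.999]
0.04 [-0.0031 -0.      0.0999] -0.056 n 0.1
```

Call:
servo_tool(steps=[0.04,-0.003,0,0.04,-0.056,0.04,-0.003,0,0.075,-0.056,0.04,-0.003,0,0.1,-0.056,0.04,-0.003,0,0.1,-0.056,0.0,-0.003,0,0.1,-0.056,0.0,-0.003,0,0.1,-0.056,0.0,-0.003,0,0.1,-0.056,0.0,-0.003,0,0.1,-0.056], force=14)

```text
time: 10.15
position: [0.5533, -0.2569, 0.2247]
tool_rot: [0.068, 0.997, 0.018, 0.004]
ft_force: [0.1, 1.3, 4.5]
grip_width: 0.0082
```

Call:
servo_tool(steps=[0.0,0,0,-0.01,0,0.0,0,0,-0.03,0,0.0,0,0,-0.06,0,0.0,0,0,-0.1,0,0.0,0,0,-0.14,0,0.0,0,0,-0.14,0])

```text
time: 10.9
position: [0.5525, -0.2618, 0.3672]
tool_rot: [0.069, 0.997, 0.017, 0.006]
ft_force: [-0.6, -0.7, -3.9]
grip_width: 0.0079
```

```bash
python3 - <<'E'
from h import *
plan([])
print(get_obs()['grip_width'])
c=show('scene','s3',(90,70,330,290),3)
c=snap('wrist','w3')
E
```

```text
now grasp [ 0.555  -0.2564  0.2033] yaw 1.4335 z [ 0.015  0.033 -0.999]
0.007885659548727884
```

View pics/s3z.png

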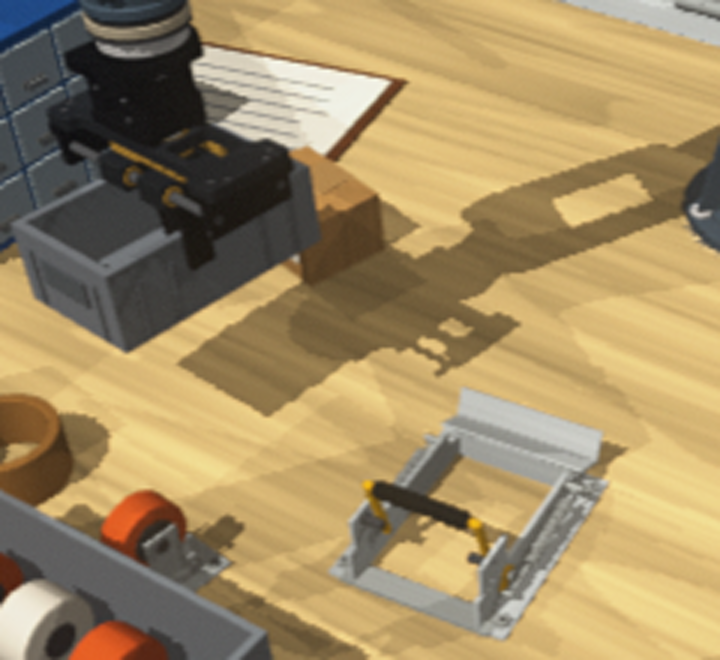

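View pics/w3.png

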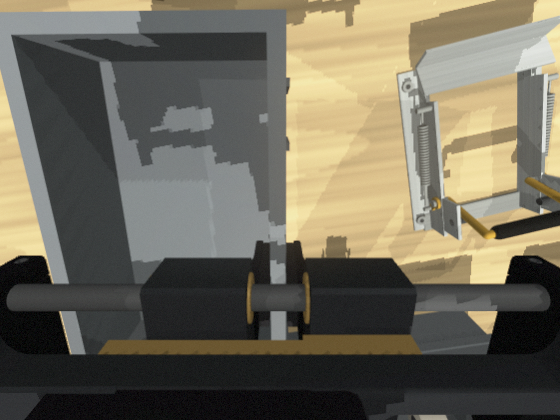

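```bash
python3 - <<'E'
from h import *
plan([(st(.023,.056,.195),SY+np.pi/2,0)])
E
```

```text
now grasp [ 0.5525 -0.2546  0.1993] yaw 1.4332 z [ 0.008  0.038 -0.999]
0 [0.0316 0.2922 0.0157] -0.243 n 0.294
```

Call:
servo_tool(steps=[0.0,0.005,0.04,0.002,-0.03,0.0,0.01,0.09,0.005,-0.08,0.0,0.017,0.14,0.008,-0.13,0.0,0.022,0.19,0.01,-0.18,0.0,0.027,0.24,0.013,-0.22,0.0,0.03,0.275,0.015,-0.243,0.0,0.0316,0.292,0.0157,-0.243,0.0,0.0316,0.292,0.0157,-0.243,0.0,0.0316,0.292,0.0157,-0.243])

```text
time: 12.12
position: [0.5607, 0.0313, 0.3584]
tool_rot: [-0.052, 0.998, 0.018, 0.005]
ft_force: [0.9, -0.1, -2.6]
grip_width: 0.008
```

```bash
python3 - <<'E'
from h import *
def G(a,cx=-97):
    a=np.radians(a); Cz=88.8+7/np.cos(a)-(62-cx)*np.tan(a)
    g=np.array([cx+120*np.cos(a)-60*np.sin(a),Cz+120*np.sin(a)+60*np.cos(a)])/1e3
    return st(g[0],.056,g[1])
plan([(G(a),SY+np.pi/2,a) for a in (0,5,10,15,20,24)]+[(st(-.0162,.056,.1250),SY+np.pi/2,'f')])
print(get_obs()['ft_force'])
c=show('scene','s4',(140,80,360,290),3)
E
```

```text
now grasp [0.562  0.0372 0.1945] yaw 1.6755 z [ 0.008  0.036 -0.999]
0 [0.0009 0.001  0.0388] -0.0 n 0.039
5 [0.0066 0.0008 0.0424] -0.0 n 0.043
10 [0.0133 0.0007 0.0466] -0.0 n 0.048
15 [0.0207 0.0005 0.0519] -0.0 n 0.056
20 [0.0289 0.0002 0.0585] -0.0 n 0.065
24 [0.036  0.     0.0649] -0.0 n 0.074
f [ 0.0405 -0.0001  0.0691] -0.0 n 0.08
[ 0.85837186 -0.07819101 -2.60274533]
```

View pics/s4z.png

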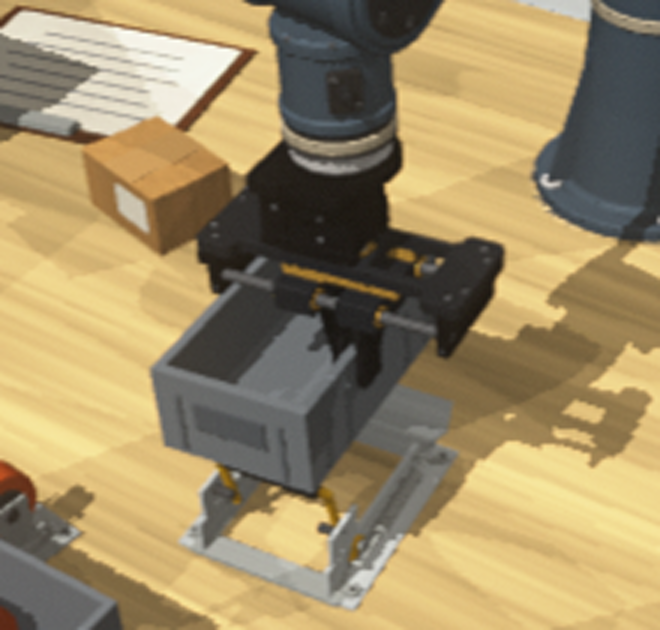

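Call:
servo_tool(steps=[0.0,0.001,0.001,0.015,0,0.0,0.001,0.001,0.03,0,0.0,0.002,0.001,0.037,0,0.0,0.005,0.001,0.041,0,0.0,0.007,0.001,0.043,0])

```text
time: 12.8
position: [0.5534, 0.0344, 0.316]
tool_rot: [-0.053, 0.998, 0.018, 0.005]
ft_force: [-2.2, 1.8, 2.0]
grip_width: 0.0082
```

```bash
python3 - <<'E'
from h import *
def G(a,cx=-97):
    a=np.radians(a); Cz=88.8+7/np.cos(a)-(62-cx)*np.tan(a)
    g=np.array([cx+120*np.cos(a)-60*np.sin(a),Cz+120*np.sin(a)+60*np.cos(a)])/1e3
    return st(g[0],.056,g[1])
plan([(G(a),SY+np.pi/2,a) for a in (5,10,15,20,24)]+[(st(-.0162,.056,.1250),SY+np.pi/2,'f')])
print(get_obs()['ft_force'])
c=show('scene','s5',(140,80,360,290),3)
E
```

```text
now grasp [0.5548 0.0404 0.1521] yaw 1.6768 z [ 0.008  0.037 -0.999]
5 [-0.0007 -0.0016 -0.0001] 0.001 n 0.002
10 [ 0.0059 -0.0017  0.0041] 0.001 n 0.007
15 [ 0.0133 -0.0019  0.0094] 0.001 n 0.016
20 [ 0.0216 -0.0021  0.0159] 0.001 n 0.027
24 [ 0.0287 -0.0024  0.0224] 0.001 n 0.036
f [ 0.0331 -0.0025  0.0266] 0.001 n 0.043
[-2.19596634  1.82024867  1.97803163]
```

View pics/s5z.png

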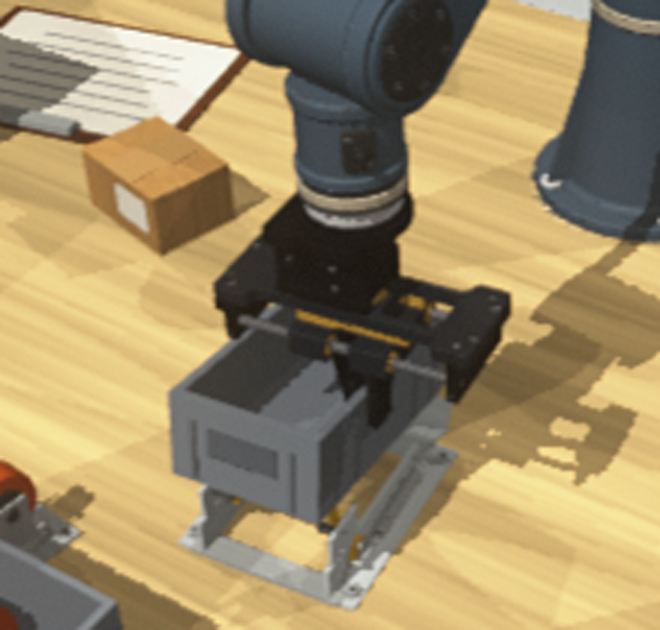

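Call:
servo_tool(steps=[0.0,0.003,-0.001,0.002,0,0.0,0.006,-0.001,0.004,0,0.0,0.01,-0.001,0.0065,0,0.0,0.0135,-0.001,0.0095,0,0.0,0.0175,-0.001,0.0125,0,0.0,0.0215,-0.001,0.016,0,0.0,0.0215,-0.001,0.016,0])

```text
time: 13.72
position: [0.5323, 0.0315, 0.2993]
tool_rot: [-0.053, 0.998, 0.018, 0.005]
ft_force: [-1.2, -0.8, -1.5]
grip_width: 0.0079
```

```bash
python3 - <<'E'
from h import *
plan([(st(-.0162,.056,.1250),SY+np.pi/2,'f')])
print(get_obs()['ft_force'])
c=show('scene','s6',(140,80,360,290),3)
E
```

```text
now grasp [0.5335 0.0375 0.1354] yaw 1.6765 z [ 0.007  0.037 -0.999]
f [ 0.0114 -0.0013  0.0102] 0.001 n 0.015
[-1.15677246 -0.8470193  -1.46054714]
```

View pics/s6z.png

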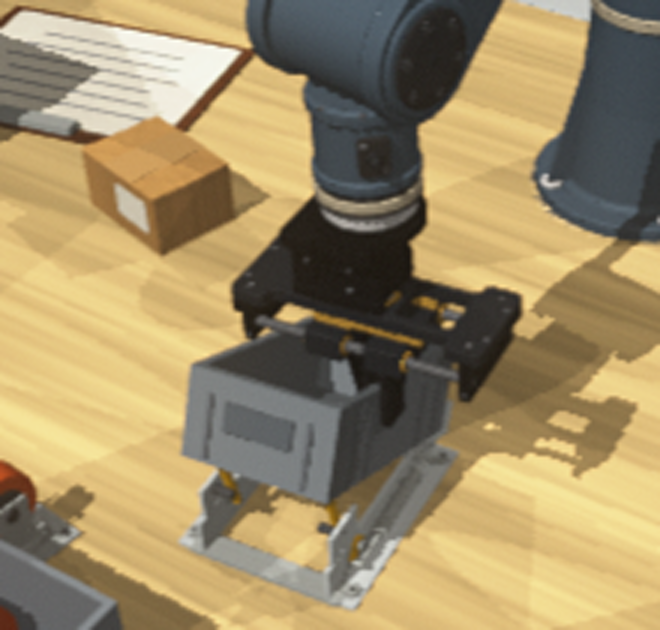

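Pivoting as planned: the rear end rides on the bar and the front has swung down. I'll finish the descent.

Call:
servo_tool(steps=[0.0,0.003,-0.001,0.0025,0,0.0,0.006,-0.001,0.005,0,0.0,0.009,-0.001,0.0075,0,0.0,0.011,-0.001,0.01,0,0.0,0.011,-0.001,0.01,0])

```text
time: 14.4
position: [0.5234, 0.0298, 0.2918]
tool_rot: [-0.053, 0.998, 0.018, 0.009]
ft_force: [0.1, 2.9, 15.2]
grip_width: 0.0087
```

```bash
python3 - <<'E'
from h import *
plan([(st(-.0162,.056,.1250),SY+np.pi/2,'f')])
print(get_obs()['ft_force'])
c=show('scene','s7',(140,80,360,290),3)
c=snap('wrist','w7')
E
```

```text
now grasp [0.5259 0.0358 0.1279] yaw 1.6765 z [ 0.016  0.036 -0.999]
f [ 0.0037 -0.0001  0.0028] 0.001 n 0.005
[ 0.09027775  2.94677819 15.23840245]
```

View pics/s7z.png

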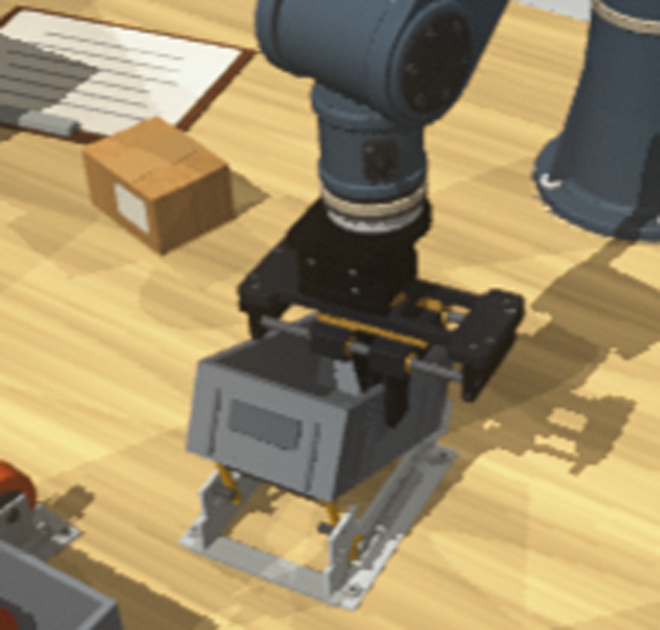

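View pics/w7.png

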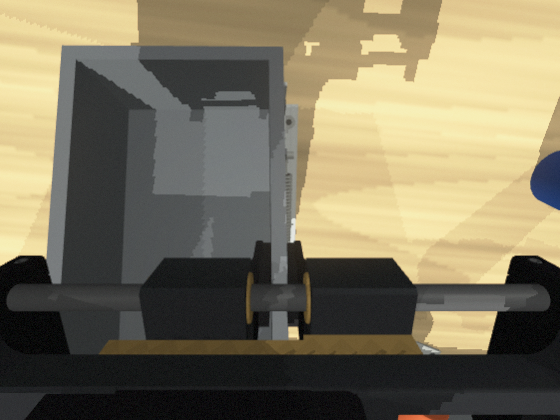

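```bash
cat >> h.py <<'E'
def seated(x,y,z,dx=0,dz=0,a=.436):
    c,s=np.cos(a),np.sin(a); return st(-.009+dx+c*x-s*z,y,.063+dz+s*x+c*z)
E
python3 - <<'E'
from h import *
P=[seated(a,b,.07) for a in(-.1,.1) for b in(-.06,.06)]+[seated(a,b,0) for a in(.1,) for b in(-.06,.06)]
for n,f in(('w7','w7m'),('s7','s7m')):
    c=load(n); im=c['pixels'].copy(); uv=proj(c,P); print(uv.round(0).tolist())
    for u in uv: cv2.drawMarker(im,tuple(int(v) for v in u),(0,0,255),0,6)
    if n[0]=='s': im=cv2.resize(im[150:290,160:320],None,fx=4,fy=4)
    cv2.imwrite(f'pics/{f}.png',im)
E
```

```text
[[58.0, 43.0], [280.0, 44.0], [29.0, 443.0], [286.0, 434.0], [108.0, 376.0], [280.0, 371.0]]
[[248.0, 182.0], [292.0, 195.0], [205.0, 199.0], [255.0, 216.0], [201.0, 229.0], [250.0, 247.0]]
```

View pics/s7m.png

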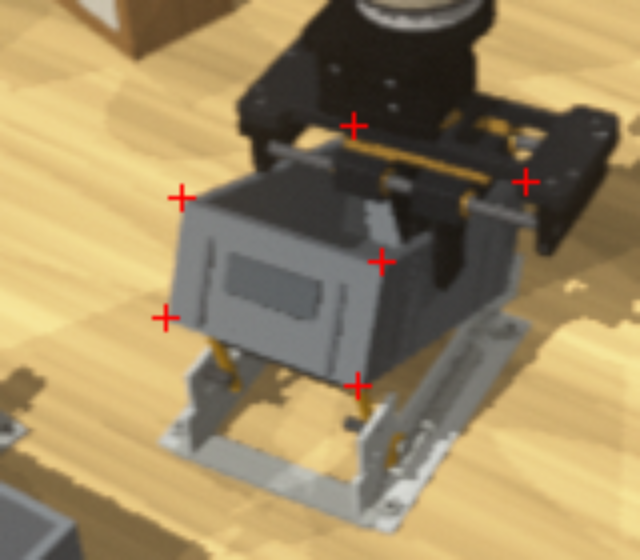

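View pics/w7m.png

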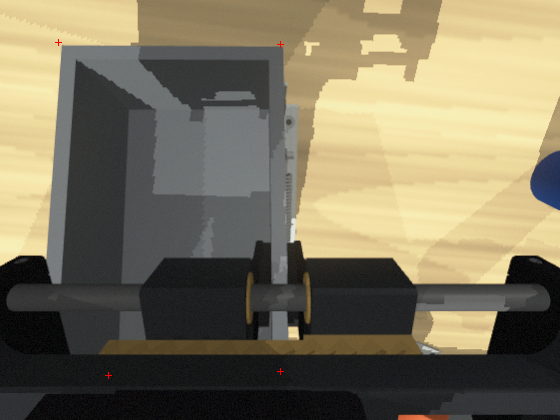

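Call:
servo_tool(steps=[0.0,0,0,-0.002,0,0.0,0,0,-0.002,0,0.03,0,0,-0.002,0,0.03,0,0,-0.002,0,0.03,0,0,-0.002,0])

```text
time: 15.12
position: [0.5216, 0.0298, 0.2909]
tool_rot: [-0.053, 0.998, 0.018, 0.005]
ft_force: [0.1, 0.1, -0.3]
grip_width: 0.0272
```

```bash
python3 - <<'E'
from h import *
plan([])
print(get_obs()['ft_force'])
P=[seated(a,b,.07) for a in(-.1,.1) for b in(-.06,.06)]+[seated(a,b,0) for a in(.1,) for b in(-.06,.06)]
ims=[]
for n,f in(('wrist','w8'),('scene','s8')):
    c=snap(n,f); im=c['pixels'].copy(); uv=proj(c,P); print(uv.round(0).tolist())
    for u in uv: cv2.drawMarker(im,tuple(int(v) for v in u),(0,0,255),0,6)
    ims.append(cv2.resize(im[150:290,160:300],None,fx=3,fy=3) if n[0]=='s' else im[:300,:370])
ims[0]=cv2.resize(ims[0],(int(370*1.4),420)); cv2.imwrite('pics/c8.png',cv2.resize(np.hstack(ims),None,fx=.84,fy=.84))
E
```

```text
now grasp [0.5228 0.0359 0.1271] yaw 1.6766 z [ 0.007  0.037 -0.999]
[ 0.1219956   0.06234925 -0.27867827]
[[59.0, 50.0], [279.0, 51.0], [27.0, 451.0], [286.0, 441.0], [107.0, 382.0], [280.0, 377.0]]
[[248.0, 182.0], [292.0, 195.0], [205.0, 199.0], [255.0, 216.0], [201.0, 229.0], [250.0, 247.0]]
```

View pics/c8.png

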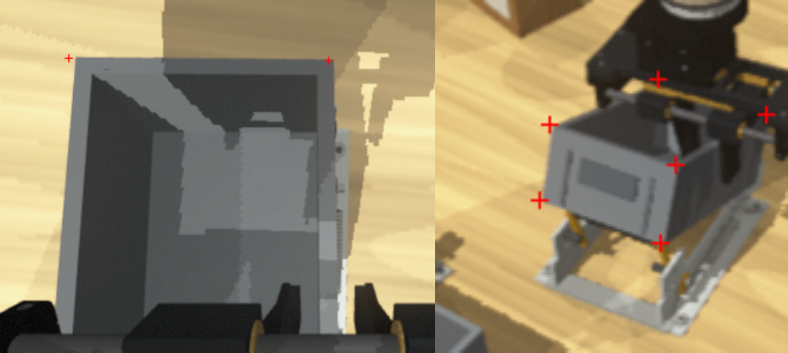

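```bash
python3 - <<'E'
from h import *
plan([(st(-.0162,.056,.25),None,'f'),((.478,.30,.22),None,'p')])
E
```

```text
now grasp [0.5231 0.0358 0.1273] yaw 1.6767 z [ 0.008  0.037 -0.999]
f [-0.0006  0.0041 -0.1227] 0 n 0.123
p [ 0.0159  0.2706 -0.0833] 0 n 0.284
```

Call:
servo_tool(steps=[0.04,0,0.002,-0.04,0,0.05,0,0.004,-0.1,0,0.087,0,0.03,-0.125,0,0.087,0.005,0.09,-0.12,0,0.087,0.01,0.15,-0.1,0,0.087,0.013,0.21,-0.09,0,0.087,0.016,0.265,-0.083,0,0.087,0.016,0.271,-0.083,0,0.087,0.016,0.271,-0.083,0])

```text
time: 16.35
position: [0.4765, 0.2945, 0.3837]
tool_rot: [-0.053, 0.998, 0.018, 0.005]
ft_force: [-0.7, 0.3, -0.1]
grip_width: 0.0869
```

```bash
python3 - <<'E'
from h import *
plan([])
c=snap('wrist','w9'); c2=show('scene','s9',(160,150,430,330),2)
im=c['pixels'].copy()
th=np.linspace(0,2*np.pi,60)
uv=proj(c,np.c_[.478+.036*np.cos(th),.30+.036*np.sin(th),np.full(60,.095)])
cv2.polylines(im,[uv.astype(int).reshape(-1,1,2)],True,(0,0,255),1)
cv2.imwrite('pics/w9m.png',im)
E
```

```text
now grasp [0.4779 0.3004 0.2198] yaw 1.6781 z [ 0.009  0.036 -0.999]
```

View pics/w9m.png

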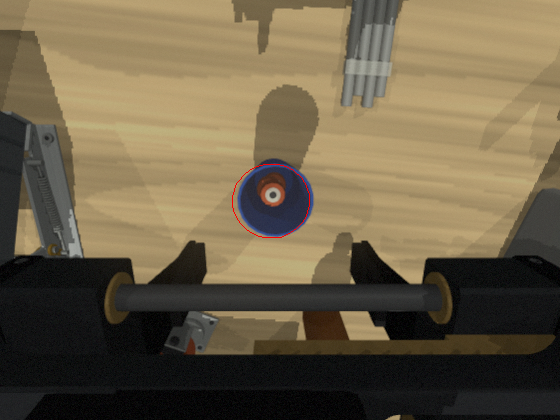

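View pics/s9z.png

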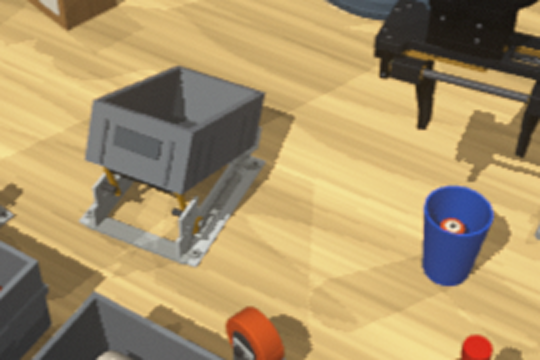

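```bash
python3 - <<'E'
from h import *
plan([((.478,.3025,.13),None,'p'),((.478,.3025,.072),None,'p')])
E
```

```text
now grasp [0.4785 0.2991 0.22  ] yaw 1.6755 z [ 0.009  0.036 -0.999]
p [0.0012 0.0002 0.0901] 0 n 0.09
p [ 0.002  -0.0018  0.148 ] 0 n 0.148
```

Call:
servo_tool(steps=[0.087,0.001,0.0,0.05,0,0.087,0.001,0.0,0.09,0,0.087,0.002,-0.001,0.12,0,0.087,0.002,-0.002,0.14,0,0.087,0.002,-0.002,0.148,0,0.087,0.002,-0.002,0.148,0,0.05,0.002,-0.002,0.148,0,0.05,0.002,-0.002,0.148,0,0.05,0.002,-0.002,0.148,0,0.05,0.002,-0.002,0.148,0], force=8)

```text
time: 17.7
position: [0.4766, 0.2976, 0.2366]
tool_rot: [-0.053, 0.998, 0.018, 0.006]
ft_force: [-0.3, -1.8, 5.4]
grip_width: 0.0702
```

Call:
servo_tool(steps=[0.05,0,0,-0.005,0,0.05,0,0,-0.015,0,0.05,0,0,-0.04,0,0.05,0,0,-0.09,0,0.05,0,0,-0.09,0])

```text
time: 18.32
position: [0.4766, 0.2948, 0.3297]
tool_rot: [-0.053, 0.998, 0.02, 0.01]
ft_force: [0.5, 0.5, -2.1]
grip_width: 0.0707
```

```bash
python3 - <<'E'
from h import *
plan([]);o=get_obs();print(o['grip_width'],o['ft_force'])
c2=show('scene','s10',(300,120,450,300),4)
E
```

```text
now grasp [0.4794 0.3014 0.1659] yaw 1.6771 z [ 0.017  0.04  -0.999]
0.07072163303174248 [ 0.47718469  0.49071636 -2.0985679 ]
```

View pics/s10z.png

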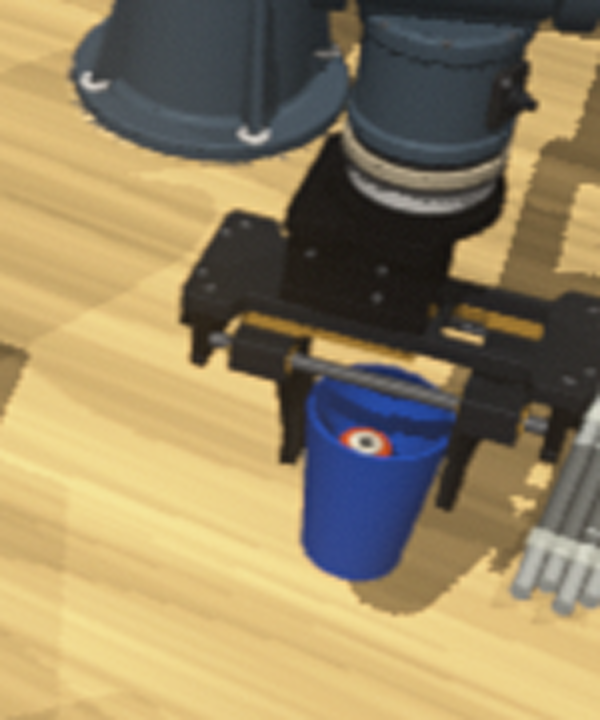

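Call:
servo_tool(steps=[0.05,0,0,0.05,0,0.05,0,0,0.075,0,0.05,0,0,0.085,0,0.05,0,0,0.089,0,0.05,0,0,0.089,0,0.087,0,0,0.089,0,0.087,0,0,0.089,0,0.087,0,0,0.08,0,0.087,0,0,0.07,0,0.087,0,0,0.07,0])

```text
time: 19.62
position: [0.4765, 0.297, 0.2572]
tool_rot: [-0.053, 0.998, 0.019, 0.007]
ft_force: [1.2, -0.2, 0.6]
grip_width: 0.0867
```

```bash
python3 - <<'E'
from h import *
plan([((.478,.3025,.09),None,'p')])
c=snap('wrist','w11'); c2=show('scene','s11',(300,120,450,300),3)
E
```

```text
now grasp [0.4784 0.3032 0.0934] yaw 1.6768 z [ 0.012  0.038 -0.999]
p [ 0.0005 -0.0008  0.0033] 0 n 0.003
```

View pics/w11.png

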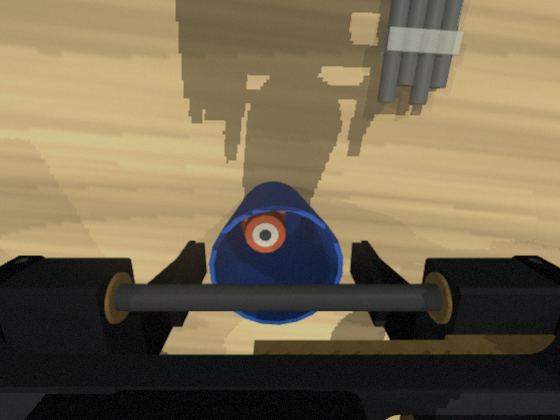

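View pics/s11z.png

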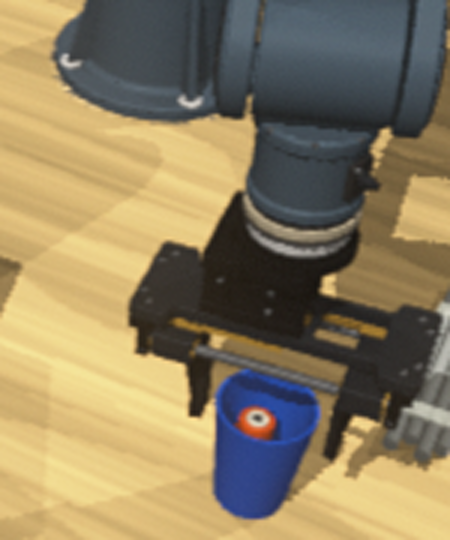

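Call:
servo_tool(steps=[0.087,0,0,0.003,0,0.05,0,0,0.003,0,0.05,0,0,0.003,0,0.05,0,0,0.003,0,0.05,0,0,-0.002,0,0.05,0,0,-0.02,0,0.05,0,0,-0.07,0,0.05,0,0,-0.12,0,0.05,0,0,-0.18,0,0.05,0,0,-0.2,0,0.05,0,0,-0.2,0], force=12)

```text
time: 21.1
position: [0.4742, 0.2895, 0.4578]
tool_rot: [-0.053, 0.998, 0.019, 0.008]
ft_force: [0.4, -0.1, -1.5]
grip_width: 0.0699
```

```bash
python3 - <<'E'
from h import *
for a in(-.1,.1):
  print(a,[ (st(*( [0,0,0]))*0+0).tolist() for _ in ()])
E_in=None
from h import seated
# rear rim edges in stand frame
c,s=np.cos(.436),np.sin(.436)
for x in(.1,.092): print('rear rim stand x,z',-.009+c*x-s*.07, .063+s*x+c*.07)
plan([(st(.14,0,.29),None,'p')]);o=get_obs();print(o['grip_width'],o['ft_force'],o['q'].round(2))
c=snap('wrist','w12'); c2=show('scene','s12',(300,80,450,280),3)
E
```

```text
-0.1 []
0.1 []
rear rim stand x,z 0.052082623614638834 0.16868307855258746
rear rim stand x,z 0.044831038186373046 0.1653045420681665
now grasp [0.4764 0.2958 0.2939] yaw 1.6768 z [ 0.013  0.038 -0.999]
p [-0.1744 -0.3199 -0.0049] 0 n 0.364
0.06990969433364 [ 0.43473772 -0.0536938  -1.50136783] [ 0.34  0.37  1.55  0.03  1.19 -1.35]
```

View pics/s12z.png

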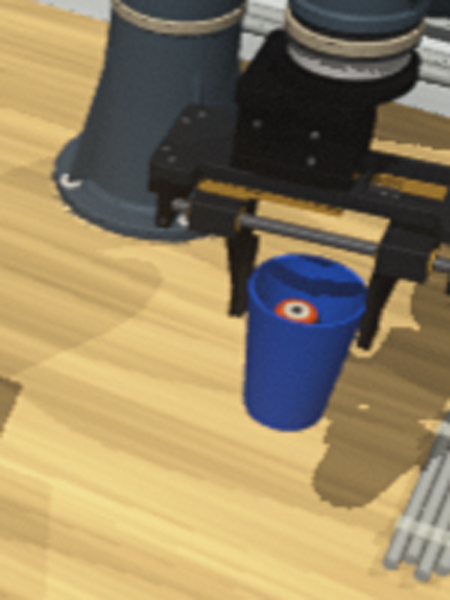

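View pics/w12.png

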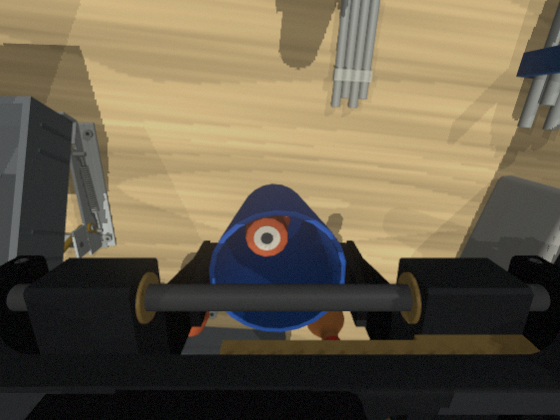

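Call:
servo_tool(steps=[0.05,-0.02,-0.035,0,0,0.05,-0.045,-0.08,-0.001,0,0.05,-0.073,-0.133,-0.002,0,0.05,-0.1,-0.185,-0.003,0,0.05,-0.128,-0.235,-0.004,0,0.05,-0.15,-0.278,-0.005,0,0.05,-0.166,-0.305,-0.005,0,0.05,-0.174,-0.319,-0.005,0,0.05,-0.174,-0.319,-0.005,0,0.05,-0.174,-0.319,-0.005,0])

```text
time: 22.45
position: [0.6803, -0.0081, 0.4508]
tool_rot: [-0.053, 0.998, 0.019, 0.004]
ft_force: [0.2, 0.8, -1.7]
grip_width: 0.0695
```

```bash
cat >> h.py <<'E'
EX,EZ=.054,.169
def PG(phi,s,dz=.005):
    a=np.radians(phi); r=.026+.105*s; L=.095-s
    return st(EX+r*np.cos(a)-L*np.sin(a),.001,EZ+r*np.sin(a)+L*np.cos(a)-dz)
E
python3 - <<'E'
from h import *
y=None
plan([(st(.106,.001,.251),y,'pre'),]+[(PG(p,s),y,(p,s)) for p,s in((0,.008),(10,.012),(20,.017),(30,.021),(40,.025),(50,.028),(60,.03),(70,.032),(80,.034),(90,.035),(100,.036),(110,.036),(116,.036))]);o=get_obs();print(o['grip_width'],o['ft_force'],o['q'].round(2))
c2=show('scene','s13',(150,80,350,280),3)
E
```

```text
now grasp [ 0.6813 -0.0019  0.287 ] yaw 1.6778 z [ 0.007  0.038 -0.999]
pre [ 0.0324 -0.0025  0.0355] 0 n 0.048
(0, 0.008) [ 0.0576 -0.0025  0.0353] 0 n 0.068
(10, 0.012) [ 0.072  -0.0025  0.0357] 0 n 0.08
(20, 0.017) [ 0.085  -0.0026  0.0392] 0 n 0.094
(30, 0.021) [ 0.0971 -0.0027  0.0437] 0 n 0.106
(40, 0.025) [ 0.1076 -0.0029  0.0497] 0 n 0.119
(50, 0.028) [ 0.1174 -0.0032  0.0564] 0 n 0.13
(60, 0.03) [ 0.1264 -0.0034  0.0638] 0 n 0.142
(70, 0.032) [ 0.134  -0.0037  0.0723] 0 n 0.152
(80, 0.034) [ 0.1399 -0.0041  0.0817] 0 n 0.162
(90, 0.035) [ 0.145  -0.0044  0.0916] 0 n 0.172
(100, 0.036) [ 0.1484 -0.0048  0.1022] 0 n 0.18
(110, 0.036) [ 0.1509 -0.0052  0.1134] 0 n 0.189
(116, 0.036) [ 0.1514 -0.0055  0.1203] 0 n 0.193
0.06947343289415515 [ 0.16070369  0.76891242 -1.69179622] [-0.18  0.56  1.23  0.04  1.35 -1.87]
```

View pics/s13z.png

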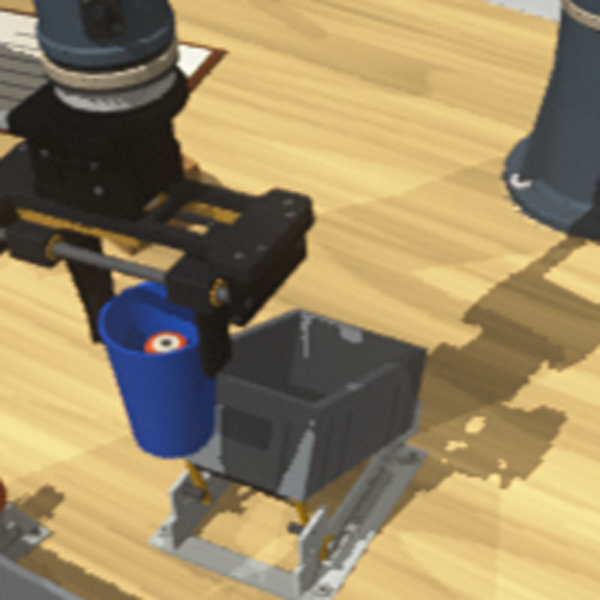

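Call:
servo_tool(steps=[0.05,0.032,-0.002,0.02,0,0.05,0.045,-0.002,0.035,0,0.05,0.0575,-0.002,0.0355,0,0.05,0.065,-0.002,0.0355,0,0.05,0.072,-0.002,0.036,0,0.05,0.0785,-0.002,0.0375,0,0.05,0.085,-0.003,0.039,0,0.05,0.091,-0.003,0.0415,0,0.05,0.097,-0.003,0.0437,0,0.05,0.097,-0.003,0.0437,0])

```text
time: 23.75
position: [0.5847, -0.0211, 0.4061]
tool_rot: [-0.053, 0.998, 0.018, 0.005]
ft_force: [0.8, 0.5, -0.9]
grip_width: 0.0695
```

```bash
python3 - <<'E'
from h import *
y=None
plan([(PG(p,s),y,(p,s)) for p,s in((30,.021),(40,.025),(50,.028),(60,.03),(70,.032),(80,.034),(90,.035),(100,.036),(110,.036),(116,.036))]);o=get_obs();print(o['grip_width'],o['ft_force'])
c2=show('scene','s14',(150,80,350,280),3)
E
```

```text
now grasp [ 0.586  -0.0151  0.2422] yaw 1.6764 z [ 0.008  0.037 -0.999]
(30, 0.021) [0.0004 0.0019 0.0001] 0 n 0.002
(40, 0.025) [0.0109 0.0016 0.0061] 0 n 0.013
(50, 0.028) [0.0207 0.0014 0.0128] 0 n 0.024
(60, 0.03) [0.0297 0.0011 0.0202] 0 n 0.036
(70, 0.032) [0.0373 0.0008 0.0287] 0 n 0.047
(80, 0.034) [0.0432 0.0005 0.038 ] 0 n 0.058
(90, 0.035) [0.0484 0.0001 0.048 ] 0 n 0.068
(100, 0.036) [ 0.0518 -0.0002  0.0586] 0 n 0.078
(110, 0.036) [ 0.0542 -0.0006  0.0698] 0 n 0.088
(116, 0.036) [ 0.0548 -0.0009  0.0767] 0 n 0.094
0.0695450340833155 [ 0.8165673   0.46967224 -0.8896525 ]
```

View pics/s14z.png

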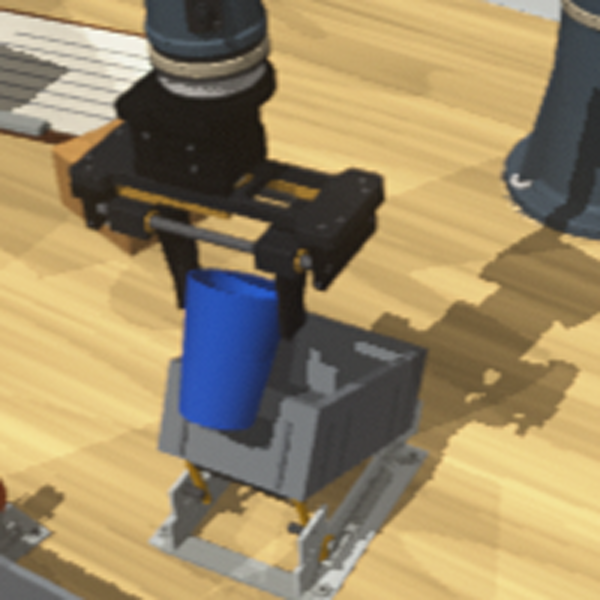

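Call:
servo_tool(steps=[0.05,0.0055,0,0.003,0,0.05,0.011,0,0.006,0,0.05,0.016,0,0.0095,0,0.05,0.0207,0,0.013,0,0.05,0.0255,0,0.0165,0,0.05,0.0297,0,0.02,0,0.05,0.0335,0,0.0245,0,0.05,0.0373,0,0.0287,0,0.05,0.0373,0,0.0287,0])

```text
time: 24.92
position: [0.5479, -0.0238, 0.3768]
tool_rot: [-0.053, 0.998, 0.018, 0.005]
ft_force: [-1.5, 0.5, 2.1]
grip_width: 0.0696
```

```bash
python3 - <<'E'
from h import *
y=None
plan([(PG(p,s),y,(p,s)) for p,s in((70,.032),(80,.034),(90,.035),(100,.036),(110,.036),(116,.036),(120,.036))]);o=get_obs();print(o['grip_width'],o['ft_force'])
c2=show('scene','s15',(150,80,350,280),3)
E
```

```text
now grasp [ 0.5491 -0.0177  0.2129] yaw 1.6766 z [ 0.007  0.037 -0.999]
(70, 0.032) [ 0.0001  0.0007 -0.0002] 0 n 0.001
(80, 0.034) [0.006  0.0003 0.0092] 0 n 0.011
(90, 0.035) [ 0.0111 -0.      0.0192] 0 n 0.022
(100, 0.036) [ 0.0145 -0.0004  0.0297] 0 n 0.033
(110, 0.036) [ 0.017  -0.0008  0.0409] 0 n 0.044
(116, 0.036) [ 0.0175 -0.0011  0.0478] 0 n 0.051
(120, 0.036) [ 0.0175 -0.0012  0.0524] 0 n 0.055
0.06957015193735978 [-1.50992257  0.52868735  2.05608315]
```

View pics/s15z.png

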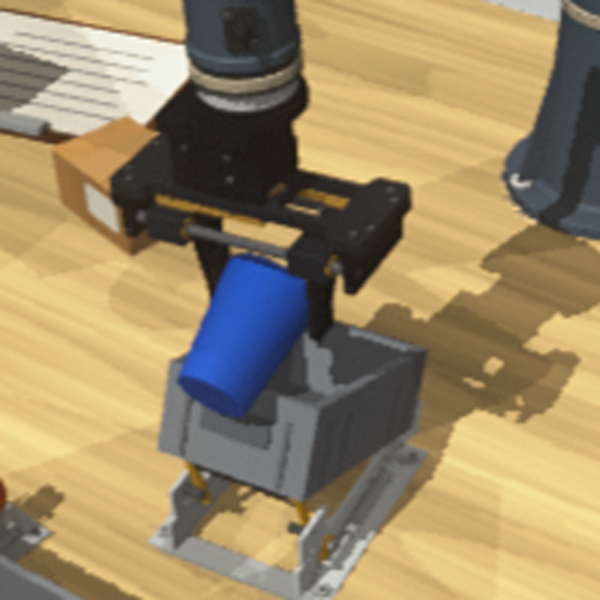

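Call:
servo_tool(steps=[0.05,0.003,0,0.0045,0,0.05,0.006,0,0.009,0,0.05,0.0085,0,0.014,0,0.05,0.011,0,0.019,0,0.05,0.013,0,0.0245,0,0.05,0.0145,0,0.0297,0,0.05,0.0145,0,0.0297,0])

```text
time: 25.85
position: [0.5339, -0.0242, 0.3468]
tool_rot: [-0.053, 0.998, 0.018, 0.005]
ft_force: [-2.9, 1.1, 0.5]
grip_width: 0.0698
```

```bash
python3 - <<'E'
from h import *
y=None
plan([(PG(p,s),y,(p,s)) for p,s in((100,.036),(105,.036),(110,.036),(116,.036),(120,.036))]);o=get_obs();print(o['grip_width'],o['ft_force'])
c2=show('scene','s16',(150,80,350,280),3)
c=snap('wrist','w16')
E
```

```text
now grasp [ 0.5351 -0.0181  0.183 ] yaw 1.6766 z [ 0.007  0.037 -0.999]
(100, 0.036) [ 0.0002 -0.0005 -0.0001] 0 n 0.001
(105, 0.036) [ 0.0017 -0.0007  0.0054] 0 n 0.006
(110, 0.036) [ 0.0027 -0.0009  0.0111] 0 n 0.011
(116, 0.036) [ 0.0032 -0.0011  0.018 ] 0 n 0.018
(120, 0.036) [ 0.0031 -0.0013  0.0226] 0 n 0.023
0.06976342971645645 [-2.90139749  1.06589502  0.53217447]
```

View pics/s16z.png

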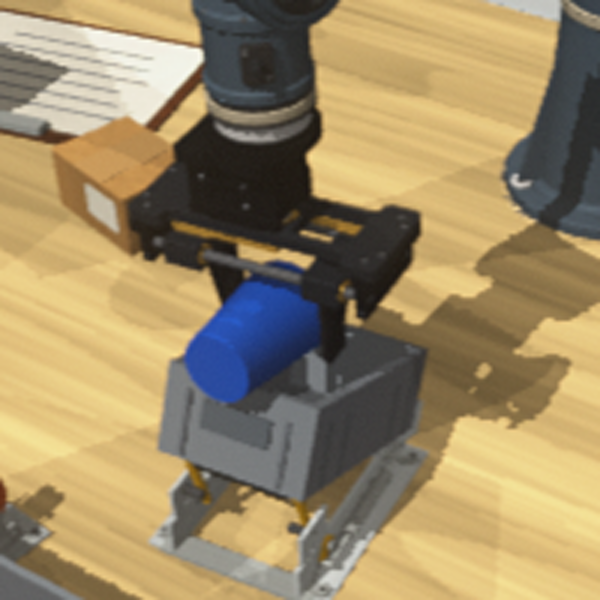

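View pics/w16.png

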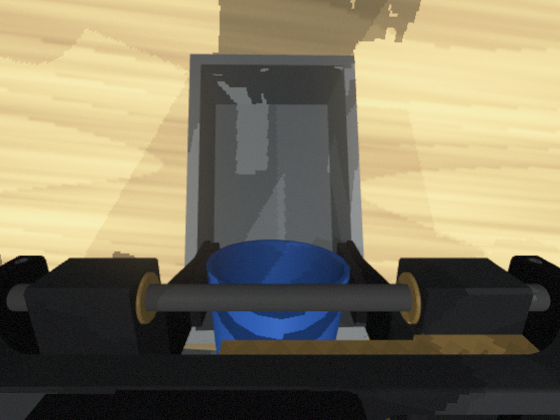

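Call:
servo_tool(steps=[0.05,0.001,0,0.003,0,0.05,0.0017,0,0.0055,0,0.05,0.0025,0,0.0085,0,0.05,0.003,0,0.0112,0,0.05,0.003,0,0.014,0,0.05,0.003,0,0.014,0,0.05,0.003,0,0.014,0,0.05,0.003,0,0.014,0])

```text
time: 26.95
position: [0.5315, -0.0242, 0.3336]
tool_rot: [-0.053, 0.998, 0.018, 0.006]
ft_force: [-0.2, -0.1, 0.4]
grip_width: 0.0689
```

```bash
python3 - <<'E'
from h import *
y=None
plan([(PG(p,s),y,(p,s)) for p,s in((110,.036),(116,.036),(120,.036))]);o=get_obs();print(o['grip_width'],o['ft_force'])
c2=show('scene','s17',(150,80,350,280),3)
c=snap('wrist','w17')
E
```

```text
now grasp [ 0.533  -0.0182  0.1697] yaw 1.6766 z [ 0.009  0.037 -0.999]
(110, 0.036) [ 0.0004 -0.0005 -0.0021] 0 n 0.002
(116, 0.036) [ 0.001  -0.0008  0.0048] 0 n 0.005
(120, 0.036) [ 0.0009 -0.0009  0.0094] 0 n 0.009
0.06890826145899728 [-0.209246   -0.14503822  0.390541  ]
```

View pics/s17z.png

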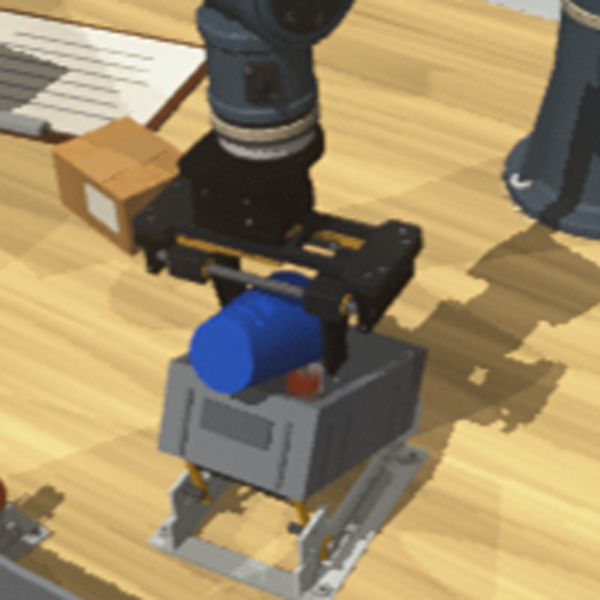

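View pics/w17.png

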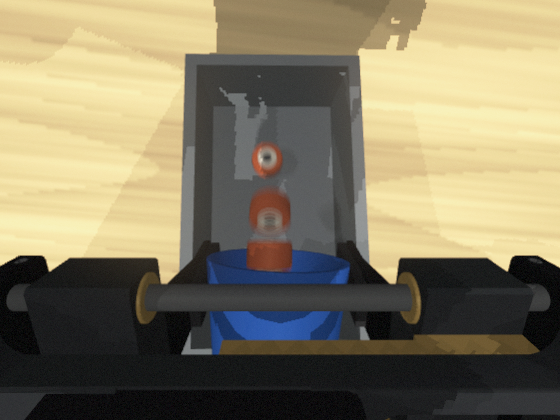

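The wheels are sliding out into the bin. I'll tip a touch more and wait.

Call:
servo_tool(steps=[0.05,0.0,0,0.002,0,0.05,0.0,0,0.003,0,0.05,0.0,0,0.003,0,0.05,0.0,0,0.003,0,0.05,0.0,0,0.003,0,0.05,0,0,0.003,0])

```text
time: 27.8
position: [0.5313, -0.024, 0.3305]
tool_rot: [-0.053, 0.998, 0.018, 0.005]
ft_force: [-1.0, -1.0, 0.0]
grip_width: 0.0693
```

```bash
python3 - <<'E'
from h import *
o=get_obs();print(o['grip_width'],o['ft_force'])
c2=show('scene','s18',(150,80,350,280),3)
c=snap('wrist','w18')
E
```

```text
0.0693337581328845 [-0.97313772 -0.9955125   0.00155379]
```

View pics/w18.png

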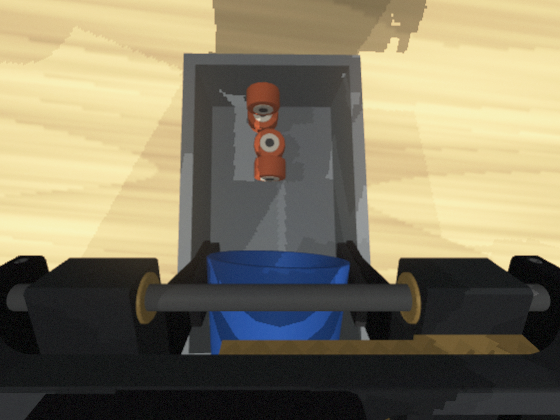

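View pics/s18z.png

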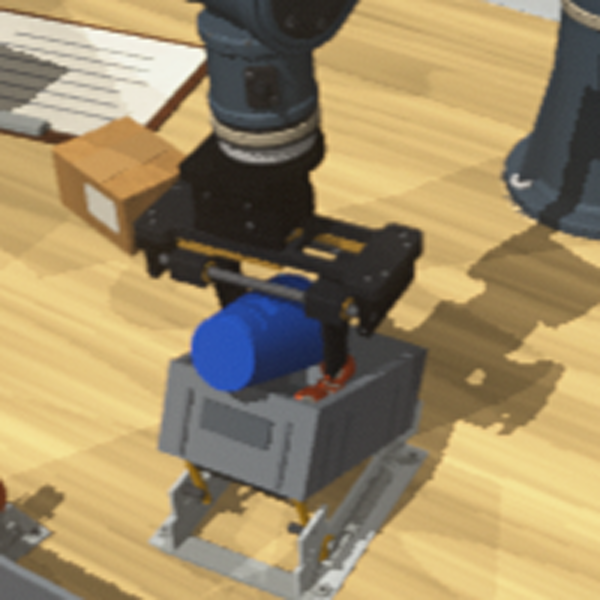

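Call:
servo_tool(steps=[0.05,0.0,0,-0.01,0,0.05,0.0,0,-0.03,0,0.05,0.0,0,-0.06,0,0.05,0.0,0,-0.1,0,0.05,0.0,0,-0.13,0,0.05,0,0,-0.13,0])

```text
time: 28.65
position: [0.5307, -0.0288, 0.4632]
tool_rot: [-0.053, 0.998, 0.017, 0.009]
ft_force: [-0.4, -0.4, -1.8]
grip_width: 0.0695
```

```bash
python3 - <<'E'
from h import *
o=get_obs();print(o['grip_width'],o['ft_force']); plan([((.478,.3025,.25),None,'')])
c2=show('scene','s19',(150,60,350,280),3)
E
```

```text
0.06954919757200119 [-0.38939189 -0.44685622 -1.83310579]
now grasp [ 0.5333 -0.0231  0.2993] yaw 1.677 z [ 0.016  0.035 -0.999]
 [0.0216 0.3278 0.0599] 0 n 0.334
```

View pics/s19z.png

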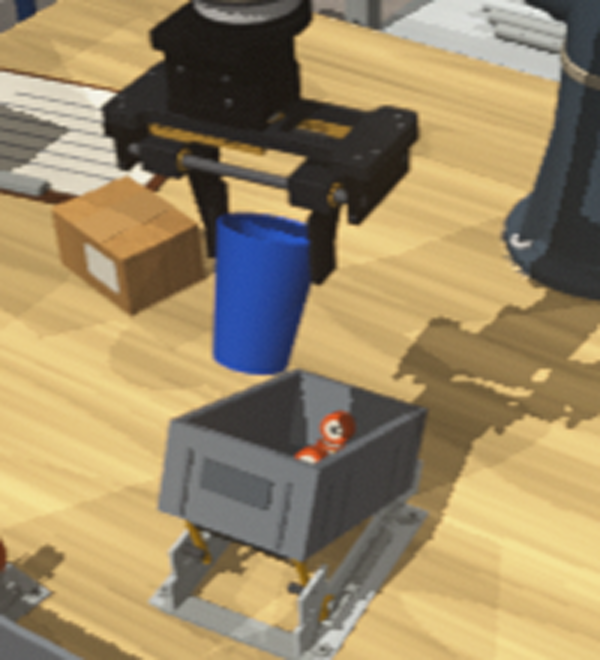

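Call:
servo_tool(steps=[0.05,0.003,0.04,0.005,0,0.05,0.006,0.09,0.01,0,0.05,0.01,0.15,0.025,0,0.05,0.014,0.21,0.04,0,0.05,0.018,0.27,0.05,0,0.05,0.021,0.31,0.06,0,0.05,0.0216,0.328,0.06,0,0.05,0.0216,0.328,0.06,0])

```text
time: 29.7
position: [0.4744, 0.2976, 0.4109]
tool_rot: [-0.054, 0.998, 0.018, 0.005]
ft_force: [0.4, -0.7, -1.3]
grip_width: 0.0694
```

Call:
servo_tool(steps=[0.05,0,0,0.05,0,0.05,0,0,0.1,0,0.05,0,0,0.13,0,0.05,0,0,0.14,0,0.05,0,0,0.14,0,0.05,0,0,0.14,0], force=5)

```text
time: 30.45
position: [0.4767, 0.3021, 0.2734]
tool_rot: [-0.053, 0.998, 0.019, 0.007]
ft_force: [-0.0, 0.1, -0.4]
grip_width: 0.0696
```

```bash
python3 - <<'E'
from h import *
o=get_obs();print(o['grip_width'],o['ft_force']); plan([((.478,.3025,.09),None,'')])
c2=show('scene','s20',(300,100,450,300),3)
E
```

```text
0.06964467159403658 [-0.02260914  0.09487777 -0.41524799]
now grasp [0.4787 0.3083 0.1095] yaw 1.6762 z [ 0.012  0.038 -0.999]
 [ 0.0016 -0.0064  0.0193] 0 n 0.02
```

View pics/s20z.png

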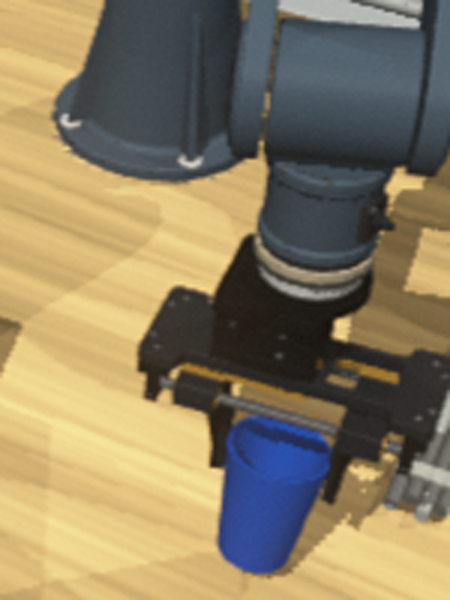

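```bash
python3 - <<'E'
from h import *
c=load('s20'); im=c['pixels'].copy(); th=np.linspace(0,2*np.pi,80)
for z,r in((.0195,.026),(.1145,.036)):
    uv=proj(c,np.c_[.4787+r*np.cos(th),.3083+r*np.sin(th),np.full(80,z)])
    cv2.polylines(im,[np.round(uv).astype(int).reshape(-1,1,2)],True,(0,255,255),1)
cv2.imwrite('pics/s20m.png',cv2.resize(im[220:310,350:440],None,fx=6,fy=6,interpolation=cv2.INTER_NEAREST))
E
```

```text
(no output)
```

View pics/s20m.png

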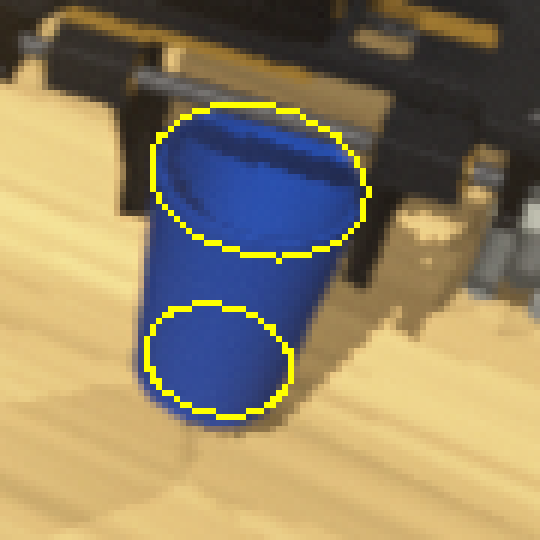

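Call:
servo_tool(steps=[0.05,0,-0.003,0.005,0,0.05,0,-0.003,0.009,0,0.05,0,-0.003,0.013,0,0.05,0,-0.003,0.0155,0,0.05,0,-0.003,0.0175,0,0.05,0,-0.003,0.0185,0,0.05,0,-0.003,0.0185,0], force=4)

```text
time: 31.38
position: [0.4768, 0.3001, 0.2539]
tool_rot: [-0.053, 0.998, 0.018, 0.006]
ft_force: [-0.3, -0.6, 2.8]
grip_width: 0.0695
```

```bash
python3 - <<'E'
from h import *
o=get_obs();print(o['grip_width'],o['ft_force']); plan([])
p,R,o=pose(); g=p+R[:,2]*.164
c=snap('scene','s21'); im=c['pixels'].copy(); th=np.linspace(0,2*np.pi,80)
for z,r in((.0,.026),(.095,.036)):
    uv=proj(c,np.c_[g[0]+r*np.cos(th),g[1]+r*np.sin(th),np.full(80,z)])
    cv2.polylines(im,[np.round(uv).astype(int).reshape(-1,1,2)],True,(0,255,255),1)
cv2.imwrite('pics/s21m.png',cv2.resize(im[220:310,350:440],None,fx=6,fy=6,interpolation=cv2.INTER_NEAREST))
E
```

```text
0.06952963907342824 [-0.32122133 -0.55503806  2.76917902]
now grasp [0.4786 0.3062 0.09  ] yaw 1.6768 z [ 0.011  0.037 -0.999]
```

View pics/s21m.png

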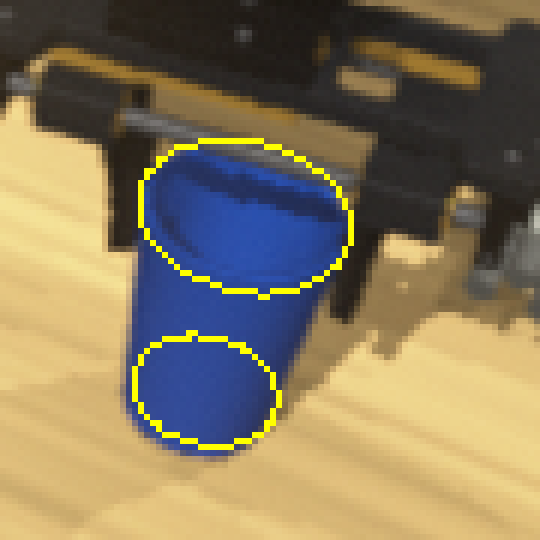

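Call:
servo_tool(steps=[0.05,0,0,0.0015,0,0.05,0,0,0.0015,0,0.074,0,0,0.0015,0,0.074,0,0,0.0015,0,0.087,0,0,0.0015,0,0.087,0,0,0.0015,0], force=3)

```text
time: 32.17
position: [0.4763, 0.3, 0.2517]
tool_rot: [-0.053, 0.998, 0.018, 0.005]
ft_force: [0.6, 0.1, -0.2]
grip_width: 0.0842
```

Call:
servo_tool(steps=[0.087,0,0,-0.03,0,0.087,0,0,-0.08,0,0.087,0,0,-0.14,0,0.087,0,0,-0.19,0,0.087,0,0,-0.19,0])

```text
time: 32.8
position: [0.4755, 0.2933, 0.4464]
tool_rot: [-0.053, 0.998, 0.02, 0.01]
ft_force: [0.3, -0.2, -0.9]
grip_width: 0.0869
```

```bash
python3 - <<'E'
from h import *
o=get_obs();print(o['grip_width'],o['ft_force'])
c=show('scene','s22',(100,120,450,370),2); t=snap('top','t22');w=snap('wrist','w22')
E
```

```text
0.0868651361128146 [ 0.30852865 -0.20820167 -0.85507123]
```

View pics/s22z.png

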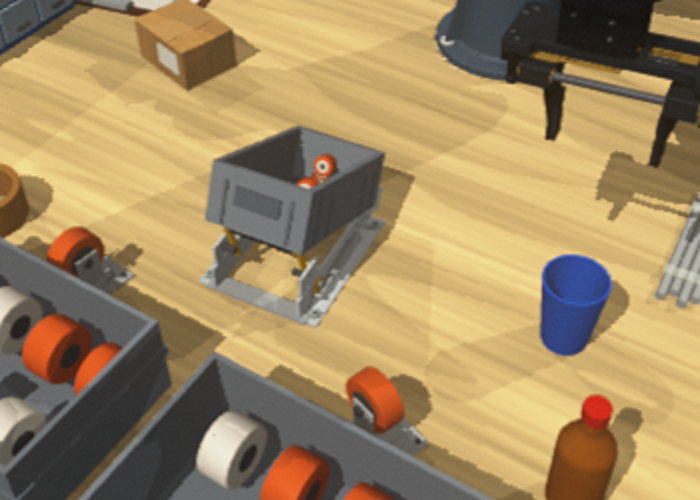

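View pics/t22.png

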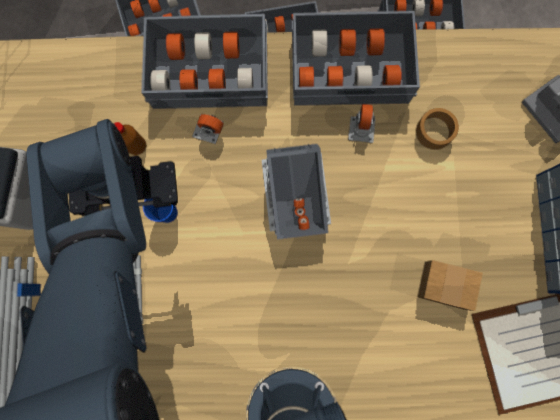

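View pics/w22.png

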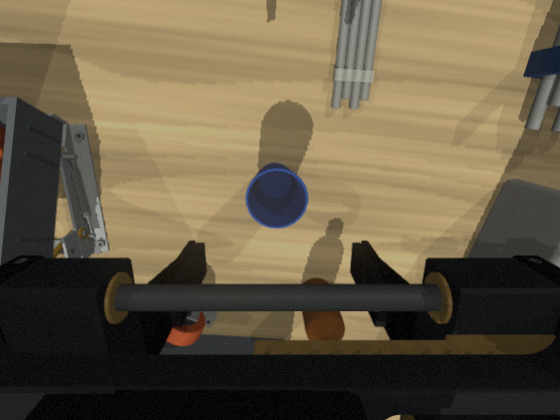

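```bash
python3 - <<'E'
from h import *
P=[seated(a,b,.07) for a in(-.1,.1) for b in(-.06,.06)]+[seated(.1,b,0) for b in(-.06,.06)]
ims=[]
for f,b in(('s22',(170,160,310,290)),('t22',(240,130,350,250))):
    c=load(f); im=c['pixels'].copy()
    for u in proj(c,P): cv2.drawMarker(im,tuple(int(round(v)) for v in u),(0,255,0),0,5)
    ims.append(cv2.resize(im[b[1]:b[3],b[0]:b[2]],(400,400),interpolation=cv2.INTER_CUBIC))
cv2.imwrite('pics/fin.png',np.hstack(ims))
E
```

```text
(no output)
```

View pics/fin.png

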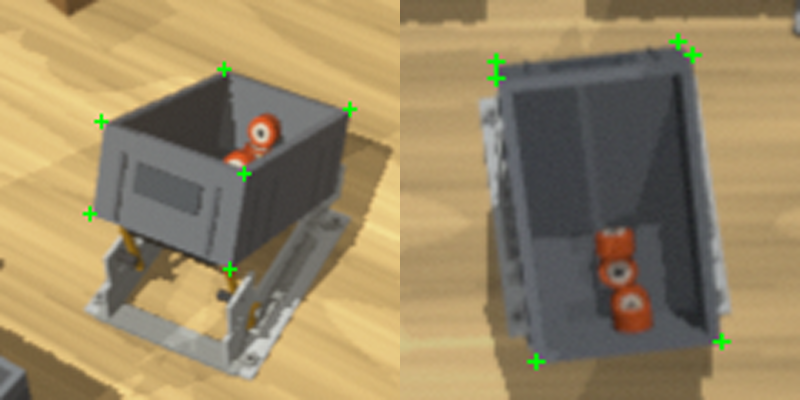

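```bash
python3 -c "
from rig import hand_in; print(hand_in())"
```

```text
the job is handed in; nothing more can be done
None
```

The job is done and handed in at about 33 s of the 72 s allowed:

- **Bail:** I swung it up along its arc. It stayed open on its stop after I let go.
- **Bin:** I lowered it onto the rubber-sleeved bar so it tilted in the grip until its low end was against the lip, then released it. The highest force here was about 15 N.
- **Pot:** I gripped it at the rim and tipped it over the bin's raised edge. After the wheels dropped out, I stood it upright on the bench and released it, with the arm about 19 cm clear.

**Last checks**
- The bin's corners match the predicted seat to within about 2–3 mm, which is close to the calibration error. It sits about 2 mm to the stand's +y side.
- All four wheels were visible in the bin just after they dropped. The last top picture clearly shows three, so I take the fourth to be hidden under the one leaning on it.
- The pot is upright and empty, a few mm from where it started.
- In the last pictures the castors, tape, carton and oil bottle look unmoved. The arm partly covers the offcuts in the top view, but they look in place in the scene and wrist views.

**What went less well**
- An early out-of-reach trial move took joint 3 to 0.219 rad against its stated 0.22 limit. I don't know whether that counts as passing the joint's range.
- The same move left the tool tilted by about 2 degrees for the rest of the job.
- The first pot grip was too low to tip it without hitting the gripper body, so I set the pot back down and regripped at the rim.

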